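# Aim the bench fume extractor at the job and shut its bleed slide

### The arm

A 6-joint arm with a two-finger parallel gripper is mounted at the origin on a cart in front of the work surface, level with it; the furniture and walls round the work are solid. World frame = base frame: x ahead of the robot, y to its left, z up, the work surface at z = 0. Lengths are in mm, angles in rad, forces in N, time in s.
With the tool pointing down it reaches from about 300 to 825 mm from the base axis. Payload 5.4 kg.
Tool frame: the origin (TCP) lies on the centre line of the jaws, within the pads' length; the fingertips stand 11 mm ahead of it and the grasp point (between the pads) lies 8 mm behind it; z points along the fingers, x is the direction in which the jaws open and shut, and the axes are right-handed (so a half turn about z gives the same grasp; the last joint's range is limited). The gripper opens to 92 mm and grips with 3 to 60 N. Pads are 20 mm wide; open, the fingers measure 128 mm over their backs; the gripper's body (75 mm by 189 mm) begins 69 mm behind the grasp point.
Start: joints at [-1.491, 0.158, 1.597, -0, 1.386, -0.21], TCP at [164.289, -551.013, 204.501] pointing down, gripper open.
Joint ranges: [-2.91, 2.91], [-0.94, 2.29], [0.18, 2.7], [-1.29, 4.43], [0.17, 2.64], [-3, 3]. Speed limits (rad/s): [2.57, 2.57, 3.14, 3.14, 3.14, 3.14].

### API

Orientations are given as a rotation vector (axis times angle).
In Python, from cell import env, snapshot, camera_info, silhouettes, place_of gives the robot as it stands. The module is installed in compiled form; this text tells all that it offers.
- The arm moves only by the shell command python3 -m handwheel 'ROWS'. ROWS is JSON, a list of rows, each a list of 3 entries, a list of its own where there are three numbers: the finger opening in cm, from 0 to 9.19, then the shift along the tool's x, y, z in cm, then the turn, a rotation vector about the tool's x, y, z in rad. In form: [[grip, [x, y, z], [rx, ry, rz]], ...]. A call has 1 to 5 rows; each row shifts and turns the pose as measured when the row begins, along the tool's axes as they then stand; what a row does not reach is not made up. A row lasts 1/10 s, in which the tool goes at most 50 mm and 8.59 degrees, less where a joint would pass 70% of its speed; a pose out of reach is approached as far as the arm can. A call is refused whole if a number of a shift passes 5 or a number of a turn 0.15, either way. A call with a gripper value outside its range is refused whole. The fingers move at their own pace and stop on an object; the grip force is fixed at half the most. Time passes only in rows, so rows that do not move let the fingers close. It gives the time, the measured TCP pose, the force and the opening at its end, in the units of the state.
- env.observe(): the state, without advancing time (a new reading comes with each control period).
- snapshot(name): name is "scene" or "side" or "wrist"; returns (picture, depth): 420x560x3 uint8, red, green, blue; 420x560 float32, mm along the optical axis (not along the pixel's ray), 0 where there is no reading.
- camera_info(name): a dict with "camera_matrix" (3x3 intrinsics, pixels), "camera_from_world" (4x4, takes a point from world to camera coordinates); the wrist camera has in their place "mount" (4x4, takes a point from camera to tool coordinates, whose origin is the TCP and whose axes are the tool frame's). Camera axes: x right, y down, z forward; pixel columns grow to the right and rows downward; lengths in mm; the calibration is good to about 2 mm. A picture is of the moment at which its call begins: read the wrist's pose just before it. camera_info takes no time and is no camera call.
- env.job_done(): hands the job in, once; it reports no verdict.
Trained networks look in the newest picture that a camera, given by its name, has taken for a name from the list of things; names that differ only in an ending like _2 or _b are one class to them, and where a whole thing is asked for, a point or a joint stands for the part that bears it (a point fixed in the world has none). Each returns a list of dicts, best first, with "conf" (0 to 1); they miss things now and then, are a little off and sometimes report something else, mostly with a low value. They report only what shows in the picture. A call takes as long as a camera call.
- silhouettes(camera, thing): "pixels" (420x560 bool, what is visible of it) and "point" ([column, row] as shares, 0 to 1, of the picture: columns of its width, rows of its height, amid what is visible of it).
- place_of(camera, thing): "point" ([column, row] as shares, 0 to 1, of the picture: columns of its width, rows of its height: a listed point, or the origin of a listed thing).
The state is a dict: "clock": time; "joint_pos": joint angles; "joint_vel": joint speeds; "effort": joint torques, N m; "eef_pos": TCP position; "ee_rot": TCP orientation; "force": force on the tool from outside, world axes, zero at the start; "torque": the same for the moment, N m; "grip_width": opening from 0.0 (shut) to 1.0 (fully open).
Only numpy, scipy, OpenCV 4.12 (cv2) and the standard library are available. Lean on these libraries where they do the work, as an engineer would, in place of code of your own. Each camera call takes 0.05 s, during which the arm holds its last target.

### The job

The half-welded bracket that a magnet holds upright on the bench (not the one in the vise) is to be welded next. Lift the sprung index knob of the bench fume extractor, swing its nozzle round to the hole where it points most squarely at the middle of the bracket and let the pin drop home there; also shut the flush bleed slide fully, pressing on it about as firmly as a fingertip would (10 to 20 N is plenty, and 60 N would bend the thin sheet), so that all the suction goes through the nozzle. Leave everything else on the bench where it is.

Things in the scene. Friction and masses are not known exactly. Their poses are not given: they have to be found in the camera images.
- extractor: bench fume extractor, a grey sheet-steel case 275 (x) x 260 (y) x 90 mm fixed to the table, origin under its centre; x points away from its louvred front (which faces the robot at yaw 0), y to its left, z up. On its top: the bleed slide along the front edge, the swivel nozzle behind it. Place and yaw vary.
- bleed_slide (a joint): the bleed slide, a thin plain metal blade without a handle, moving along the extractor's y: 0 = bleed grille open, 0.055 = end stop, blade under all five slots (shut); grows towards +y, the grille. Starts open. Rubs with about 3.5 N and stays where left. Moved only by pressing on its bare surface in the window and dragging; at about 5 N the fingers begin to slip, at 12 N they hold.
- slide_window (a point): centre of the finger window, 100 mm long (extractor's y) and 50 mm wide (x), on the blade's upper surface; at (-95, -8, 88.5) mm in the extractor's frame, whose axes it has; it does not move with the blade. The blade always fills the window, 2 mm below the cover sheet. The grille begins 58 mm from it in +y, 51 mm long with 6 mm slots.
- turret (a joint): swing of the nozzle about the vertical turret axis, rad, counter-clockwise from above positive; 0 = nozzle along the extractor's +x, where it starts. The index plate under it has eleven holes, one every 20 degrees from -100 to 100 degrees (-1.745 to 1.745 rad); end stops 0.04 rad past the last ones. Friction about 0.12 N m: it stays where it is left.
- turret_axis (a point): point on the turret axis at the top of the index plate, 98 mm above the table, 45 mm from the extractor's centre in its +x; axes are the extractor's
- nozzle_mouth (a point): centre of the nozzle's flared mouth (110 mm wide, 31 mm high, 125 mm from the turret axis); its x axis points out of the mouth, z up; turns with the nozzle. Nozzle and hub rise at most 55 mm above the index plate.
- index_pin (a joint): lift of the spring index pin, m: 0 = home in a hole, 0.007 = nose resting on the plate between holes, 0.014 = top stop. A spring pushes it down with 4 N at home, 9 N at the top; lift it by 9 to 13 mm and hold it up while swinging the nozzle. The rounded nose drops into a hole from up to 3 mm (0.04 rad) off.
- knob (a point): middle of the black knurled pull knob on the pin, on the tail arm opposite the nozzle, 75 mm from the turret axis; axes are the nozzle's. 28 mm across, 18 mm high; centre 37 mm above the index plate when home; rises with the pin, spins freely about its own vertical axis. The tail arm, 26 mm wide, has its top 23 mm below the point at home; the 60 mm hub is 31 mm from the knob's side.
- work_piece: the half-welded bracket: upright plates with a tube and a lug, 73 x 199 x 244 mm, held upright by a flat welding magnet on the table; fixed; origin under its middle. It stands 0.23 to 0.31 m from the turret axis, its middle within 5 degrees of the direction the nozzle takes in one of the holes (never the one it starts in).
- spray_can: spray can, 65 mm across, 199 mm tall, standing; origin under its centre
- square_tube: offcut of square steel tube, 40 x 110 x 40 mm, lying; origin under its centre
- gel_tin: round tin, 71 mm across, 70 mm tall, standing; origin under its centre
- ball_hammer: ball-pein hammer with wooden handle, 244 mm long, lying to the left; origin under its middle
- tape_measure: tape measure, 35 x 80 x 64 mm, standing on edge near the robot's right; origin under its middle
- paint_marker: paint marker, 138 mm long, 16 mm thick, lying beside the extractor's right front corner; origin under its middle
- flat_pliers: slip-joint pliers, 274 mm long, lying near the robot's left; origin under their middle

How it is judged:
By the outcome, as a careful person would: the job done as asked, in the order asked, and still so for the second after the job is handed in, with the robot touching nothing.
It also fails if it takes over 54 s, if anything falls off the work surface, if the arm or the gripper's body presses on something with over 40 N, if the wrist force passes 120 N, or if a joint passes its speed limit or range.

## Working session

There is one attempt and no reset: what is moved stays moved. The work goes in short steps, Python scripts to look and compute and a shell command to move; the robot and the scene stay as the last step left them, time stands still between calls to the robot, and variables do not carry over. Pictures are saved under pics/ and viewed, and the job is handed in when it is done.

```bash
mkdir -p pics; ls; cat > h.py <<'E'
import numpy as np,cv2
from cell import env,snapshot,camera_info,silhouettes,place_of
from scipy.spatial.transform import Rotation as R
def snap(n,name):
    p,d=snapshot(n); cv2.imwrite(f'pics/{name}.png',p[:,:,::-1]); return p,d
def Twc(n,o=None):
    ci=camera_info(n)
    if n=='wrist':
        T=np.eye(4);T[:3,:3]=R.from_rotvec(o['ee_rot']).as_matrix();T[:3,3]=o['eef_pos']
        return T@np.array(ci['mount'])
    return np.linalg.inv(np.array(ci['camera_from_world']))
def back(n,u,v,z,o=None):
    K=np.array(camera_info(n)['camera_matrix']);c=np.linalg.inv(K)@[u,v,1]*z
    return (Twc(n,o)@np.r_[c,1])[:3]
def ray_z(n,u,v,h,o=None):
    K=np.array(camera_info(n)['camera_matrix']);T=Twc(n,o);d=T[:3,:3]@(np.linalg.inv(K)@[u,v,1]);p=T[:3,3]
    return p+d*(h-p[2])/d[2]
def cloud(n,d,o=None):
    K=np.array(camera_info(n)['camera_matrix']);v,u=np.mgrid[:420,:560]
    c=np.stack([(u-K[0,2])/K[0,0]*d,(v-K[1,2])/K[1,1]*d,d],-1);T=Twc(n,o)
    return c@T[:3,:3].T+T[:3,3]
def proj(n,P,o=None):
    K=np.array(camera_info(n)['camera_matrix']);c=np.linalg.inv(Twc(n,o))@np.r_[P,1];q=K@c[:3];return q[:2]/q[2]
E
python3 - <<'E'
from h import *
o=env.observe();print(o)
for n in ['scene','side']:
    p,d=snap(n,n+'0');np.save(n+'0.npy',d)
    print(n,camera_info(n))
    for t in ['extractor','work_piece','turret_axis','nozzle_mouth','knob','slide_window']:
        for r in place_of(n,t)[:2]: 
            u,v=r['point'][0]*560,r['point'][1]*420
            z=d[min(419,int(v)),min(559,int(u))]
            print(t,r['conf'],u,v,back(n,u,v,z).round(1), ray_z(n,u,v,dict(extractor=0,work_piece=0,turret_axis=98,nozzle_mouth=120,knob=135,slide_window=88.5)[t]).round(1))
print(env.observe()['clock'])
E
```

```text
pics
{'clock': 0.0, 'joint_pos': array([-1.49113679e+00,  1.59049403e-01,  1.59819513e+00, -1.65940682e-05,
        1.38617939e+00, -2.10103488e-01]), 'joint_vel': array([ 1.42419503e-04,  1.35886671e-03, -1.68832793e-04, -2.17251475e-04,
       -9.17816167e-04, -2.96405170e-06]), 'effort': array([-5.77199407e-04, -3.85571551e+01, -3.22111237e+01,  7.01490068e-02,
        3.77943786e-02, -1.46982143e-04]), 'eef_pos': array([ 164.21353647, -550.39946259,  203.53731296]), 'ee_rot': array([-2.51779583e+00,  1.87662604e+00,  1.91555527e-03]), 'force': array([ 0.41223665, -0.05882295, -0.00694338]), 'torque': array([-0.0152048 , -0.0059345 , -0.01200268]), 'grip_width': 1.000071195568515}
scene {'camera_matrix': array([[404.28992002,   0.        , 280.73286824],
       [  0.        , 404.28992002, 212.02864023],
       [  0.        ,   0.        ,   1.        ]]), 'camera_from_world': array([[-8.97259805e-01, -4.41499900e-01, -1.63697522e-03,
         5.42514415e+02],
       [-2.92597088e-01,  5.97413163e-01, -7.46648817e-01,
         1.81636288e+02],
       [ 3.30623329e-01, -6.69458998e
[... 1184 characters left out ...]
.4   0. ]
extractor 0.69 365.624 232.09199999999998 [527.4 366.8  67.2] [488.3 364.7   0. ]
work_piece 0.78 209.888 249.312 [ 728.6 -110.8   13.4] [ 722.8 -115.3    0. ]
work_piece 0.73 286.776 183.918 [1398.9  413.9 1565.2] [386.3  42.    0. ]
turret_axis 0.8 276.808 218.31600000000003 [616.1  90.5 146.5] [589.3  79.4  98. ]
turret_axis 0.32 406.616 216.804 [380.7 484.8  -2.9] [446.2 480.3  98. ]
nozzle_mouth 0.59 272.496 246.414 [714.  111.7 145.1] [701.9 106.4 120. ]
nozzle_mouth 0.43 364.224 233.31 [530.4 363.5  62.1] [563.9 365.4 120. ]
knob 0.5 281.12 193.11599999999999 [519.3  70.5 143.1] [514.3  68.6 135. ]
slide_window 0.81 284.592 185.598 [450.8  57.6  85.8] [452.6  58.2  88.5]
0.7
```

View pics/scene0.png

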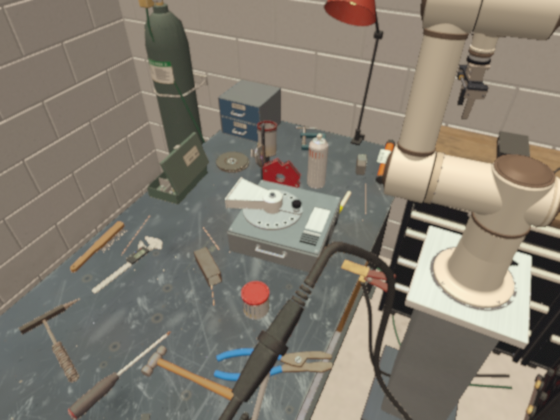

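View pics/side0.png

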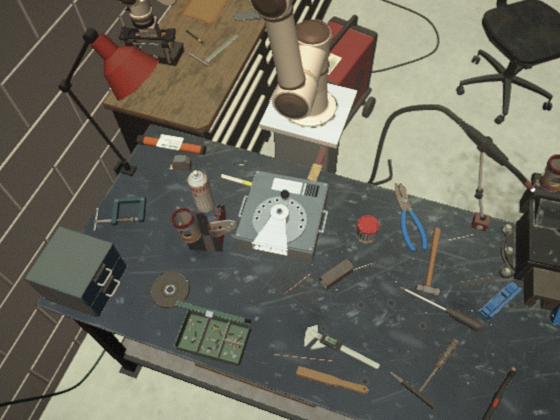

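The scene picture shows the extractor near (285,225) with its nozzle to the left. The bracket and its red magnet are behind it near (270,160). In the side view they are at (283,215) and (200,232). Next I fit the extractor pose and the bracket middle from depth.

```bash
python3 - <<'E'
from h import *
for n in ['scene','side']:
    d=np.load(n+'0.npy');C=cloud(n,d)
    m=(d>0)&(abs(C[...,2]-90)<6)&(C[...,0]>300)&(C[...,0]<800)&(C[...,1]>-120)&(C[...,1]<320)
    k,l,s,c=cv2.connectedComponentsWithStats(m.astype(np.uint8));i=1+np.argmax(s[1:,4]);P=C[l==i]
    r=cv2.minAreaRect(P[:,:2].astype(np.float32));print(n,len(P),P[:,2].mean(),r)
    p=cv2.imread(f'pics/{n}0.png');
    snapshot(n)
    print([(r['conf'],r['pixels'].sum(),r['point']) for r in silhouettes(n,'work_piece')])
    S=silhouettes(n,'work_piece')[0]['pixels'];Q=C[S&(d>0)];Q=Q[(Q[:,2]>15)&(Q[:,2]<260)]
    print('wp',S.sum(),Q.min(0),Q.max(0),np.percentile(Q,[5,50,95],axis=0).round(0),cv2.minAreaRect(Q[:,:2].astype(np.float32)))
    im=p.copy();im[S]=im[S]//2+np.array([0,0,127],np.uint8);im[l==i]=im[l==i]//2+np.array([0,127,0],np.uint8)
    vs,us=np.where(l==i);a=max(0,int(us.mean())-130);b=max(0,int(vs.mean())-110)
    cv2.imwrite(f'pics/{n}m.png',cv2.resize(np.vstack([im[b:b+200,a:a+260],p[b:b+200,a:a+260]])[:400] if 0 else np.hstack([im[b:b+200,a:a+200],p[b:b+200,a:a+200]]),None,fx=2,fy=2,interpolation=cv2.INTER_CUBIC))
E
```

```text
scene 3414 90.26260059063954 ((544.0938110351562, 84.82521057128906), (271.7569885253906, 263.8972473144531), 6.395249366760254)
[(0.73, np.int64(1610), [0.4789, 0.386])]
wp 1610 [ 589.09437351 -349.9548285    33.25454622] [884.4627196   -7.20764338 244.86732132] [[ 605. -185.   50.]
 [ 706. -102.  123.]
 [ 754.  -44.  211.]] ((782.2254638671875, -170.7570343017578), (158.38766479492188, 381.012451171875), 52.27870559692383)
side 2841 90.45265737330395 ((544.6795654296875, 84.8509750366211), (278.7778625488281, 258.5762634277344), 6.388648509979248)
[(0.75, np.int64(1744), [0.3593, 0.5374])]
wp 1744 [ 589.88563561 -201.46781026   15.00533678] [775.22549843 -12.30946622 247.47018453] [[ 639. -190.   32.]
 [ 725. -116.  148.]
 [ 767.  -39.  213.]] ((705.3167114257812, -123.49644470214844), (154.600341796875, 173.6388702392578), 41.53493118286133)
```

View pics/sidem.png

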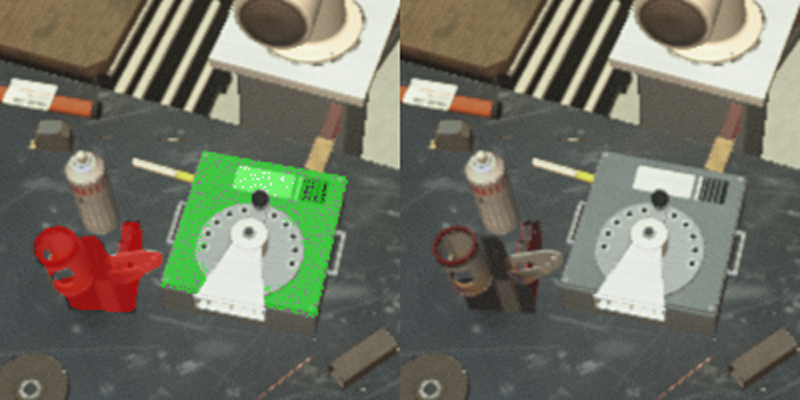

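View pics/scenem.png

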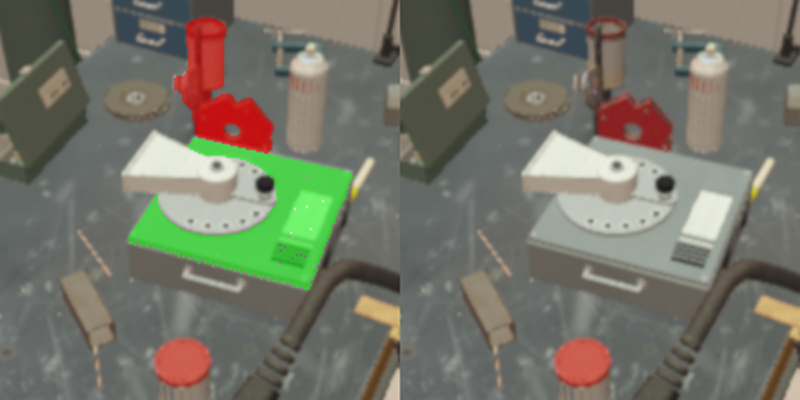

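Extractor: centre (544,85), yaw 6.4°. I'll check the bracket's middle with a top-down view of both clouds.

```bash
python3 - <<'E'
from h import *
im=np.full((600,600,3),255,np.uint8) # 2px/mm? x 560..860,y -260..40 
for n in ['scene','side']:
    d=np.load(n+'0.npy');C=cloud(n,d);p=cv2.imread(f'pics/{n}0.png')
    m=(d>0)&(C[...,2]>12)&(C[...,2]<260)
    o=np.argsort(C[m][:,2]);P=C[m][o];col=p[m][o]
    for q,c in zip(P,col):
        u=int((40-q[1])*2);v=int((860-q[0])*2)
        if 0<=u<600 and 0<=v<600: cv2.circle(im,(u,v),2,tuple(int(x) for x in np.minimum(255,c.astype(int)*1.3)),-1)
ax=np.array([589.1,89.8])
for k in (-80,-60,-40):
    a=np.radians(k+6.4);e=ax+330*np.array([np.cos(a),np.sin(a)])
    cv2.line(im,(int((40-ax[1])*2),int((860-ax[0])*2)),(int((40-e[1])*2),int((860-e[0])*2)),(255,0,255),1)
cv2.imwrite('pics/top.png',im)
E
```

```text
(no output)
```

View pics/top.png

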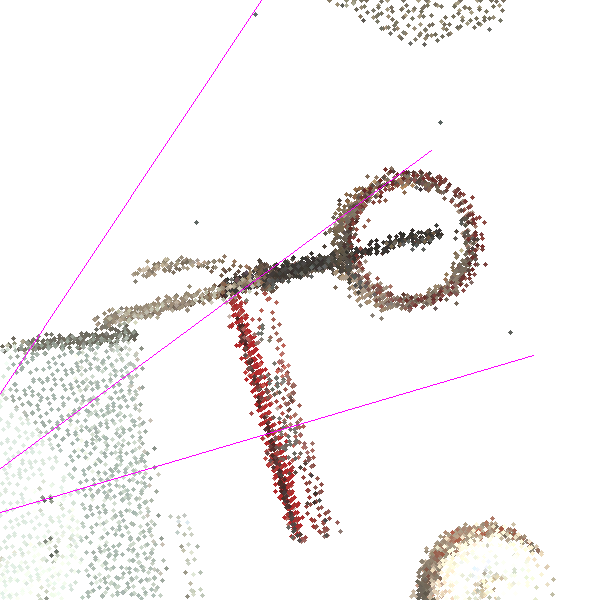

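The bracket's footprint runs from about (95,320) to (485,230) px, so its middle is near world (725,-105). That is at -61.5° in the extractor frame, which means the -60° hole. Next I check the travel corridor and plan the approach.

```bash
cat >> h.py <<'E'
def tool(dw,o=None):
    o=o or env.observe();return (R.from_rotvec(o['ee_rot']).inv().apply(dw)/10).round(2)
def st():
    o=env.observe();x=R.from_rotvec(o['ee_rot']).as_matrix();print('t',round(o['clock'],2),'p',o['eef_pos'].round(1),'xang',np.degrees(np.arctan2(x[1,0],x[0,0])).round(1),'zax',x[:,2].round(3),'F',o['force'].round(1),'g',round(float(o['grip_width'])*92,1),'j',o['joint_pos'].round(2));return o
E
python3 - <<'E'
from h import *
st()
a=np.array([164,-551.]);b=np.array([514,81.]);L=np.linalg.norm(b-a);t=(b-a)/L;nn=np.array([-t[1],t[0]])
for n in ['scene','side']:
    d=np.load(n+'0.npy');C=cloud(n,d)[d>0]
    s=(C[:,:2]-a)@t;w=(C[:,:2]-a)@nn
    for k in range(0,int(L)+100,60):
        m=(s>k)&(s<k+60)&(abs(w)<170)&(C[:,2]>-50)&(C[:,2]<900)
        print(n,k,m.sum(),np.percentile(C[m][:,2],[50,90,99]).round() if m.any() else '', C[m][np.argmax(C[m][:,2])].round() if m.any() else '')
print(tool([b[0]-a[0],b[1]-a[1],0]))
E
```

```text
t 1.0 p [ 164.3 -551.   204.5] xang -73.4 zax [ 0. -0. -1.] F [ 0.6 -0.6  0.1] g 92.1 j [-1.49  0.16  1.6   0.    1.39 -0.21]
scene 0 1404 [394. 464. 482.] [ 176. -514.  486.]
scene 60 223 [329. 345. 347.] [ 145. -456.  347.]
scene 120 52 [ 33.  38. 528.] [ 172. -370.  529.]
scene 180 141 [ 34.  37. 551.] [ 158. -280.  552.]
scene 240 223 [  2.  36. 568.] [ 155. -218.  573.]
scene 300 728 [  2.  63. 582.] [ 484. -324.  590.]
scene 360 848 [  1. 577. 592.] [ 501. -292.  595.]
scene 420 920 [  0.   4. 144.] [ 541. -215.  170.]
scene 480 1576 [  5. 547. 654.] [299. -11. 680.]
scene 540 943 [  2. 639. 682.] [286.  13. 687.]
scene 600 958 [89. 92. 94.] [ 603. -104.  103.]
scene 660 1228 [ 90.  98. 143.] [505.  83. 146.]
scene 720 1579 [ 93. 144. 151.] [593.  95. 157.]
scene 780 2725 [ 91. 140. 146.] [595. 102. 150.]
side 0 2069 [326. 467. 519.] [ 231. -527.  529.]
side 60 1152 [ 31. 325. 513.] [ 221. -513.  525.]
side 120 1115 [ 30.  39. 542.] [ 204. -375.  546.]
side 180 1043 [21. 37. 42.] [ 387. -450.   46.]
side 240 463 [ 5. 36. 60.] [ 441. -368.   61.]
side 300 887 [ 3. 54. 67.] [ 463. -331.   74.]
side 360 649 [  1.   7. 591.] [ 496. -298.  595.]
side 420 874 [  1.  10. 672.] [291. -79. 677.]
side 480 2554 [344. 659. 690.] [301. -21. 697.]
side 540 1171 [  8. 646. 691.] [293.   4. 698.]
side 600 926 [89. 95. 99.] [ 601. -106.  103.]
side 660 1059 [ 93. 101. 143.] [515.  72. 149.]
side 720 1330 [ 96. 145. 153.] [585.  87. 160.]
side 780 1931 [ 96. 143. 149.] [597. 101. 154.]
[-50.56 -51.6    0.  ]
```

```bash
python3 -m handwheel '[[9.19,[-3.6,-1.1,0],[0,0,0]],[9.19,[-3.6,-1.1,0],[0,0,0]],[9.19,[-3.6,-1.1,0],[0,0,0]],[9.19,[-3.6,-1.1,0],[0,0,0]],[9.19,[-3.0,-2.5,0],[0,0,0]]]'; python3 - <<'E'
from h import *
o=st()
for w in [(250,-330),(400,-150),(470,-20),(490,70)]: print(w,tool(np.r_[w,204.5]-o['eef_pos'],o))
E
```

```text
clock: 1.5
eef_pos: [179.4, -361.7, 202.6]
ee_rot: [-2.514, 1.883, 0.002]
force: [0.0, -0.2, 0.4]
grip_width: 1.003
t 1.5 p [ 179.4 -361.7  202.6] xang -73.6 zax [-0.001  0.001 -1.   ] F [ 0.  -0.2  0.4] g 92.2 j [-1.41 -0.31  2.04 -0.    1.41 -0.13]
(250, -330) [-1.05 -7.67 -0.19]
(400, -150) [-14.1  -27.13  -0.18]
(470, -20) [-24.6  -37.51  -0.17]
(490, 70) [-32.68 -41.96  -0.16]
```

```bash
python3 -m handwheel '[[9.19,[-0.6,-3.9,0],[0,0,0]],[9.19,[-1.0,-3.9,0],[0,0,0]],[9.19,[-2.2,-3.3,0],[0,0,0]],[9.19,[-2.2,-3.3,0],[0,0,0]],[9.19,[-2.2,-3.3,0],[0,0,0]]]'; python3 -m handwheel '[[9.19,[-2.2,-3.3,-0.1],[0,0,0]],[9.19,[-2.2,-3.3,-0.1],[0,0,0]],[9.19,[-2.2,-3.3,-0.1],[0,0,0]],[9.19,[-3.4,-3.3,-0.1],[0,0,0]],[9.19,[-3.4,-3.3,-0.1],[0,0,0]]]'; python3 - <<'E'
from h import *
o=st()
for w in [(400,-150),(470,-20),(490,70)]: print(w,tool(np.r_[w,204.5]-o['eef_pos'],o))
E
```

```text
clock: 2.0
eef_pos: [329.8, -227.8, 203.6]
ee_rot: [2.507, -1.89, 0.005]
force: [-0.3, -0.0, 0.3]
grip_width: 1.0
clock: 2.5
eef_pos: [456.4, -46.7, 209.7]
ee_rot: [2.506, -1.892, 0.014]
force: [0.7, -1.0, -0.1]
grip_width: 0.997
t 2.5 p [456.4 -46.7 209.7] xang -74.1 zax [ 0.006 -0.007 -1.   ] F [ 0.7 -1.  -0.1] g 91.7 j [-0.36 -0.16  1.91 -0.    1.39  0.93]
(400, -150) [8.39 8.25 0.56]
(470, -20) [-2.2  -2.04  0.51]
(490, 70) [-10.3   -6.43   0.46]
```

```bash
python3 -m handwheel '[[9.19,[-3.6,-2.4,-0.6],[0,0,0]],[9.19,[-3.6,-2.4,-0.6],[0,0,0]],[9.19,[0,0,-1],[0,0,0.14]],[9.19,[0,0,-1],[0,0,0.14]],[9.19,[0,0,-1],[0,0,0.14]]]'; python3 -m handwheel '[[9.19,[0,0,-1],[0,0,0.14]],[9.19,[0,0,-1],[0,0,0.12]],[9.19,[0,0,0],[0,0,0]]]';python3 - <<'E'
from h import *
o=st()
p,d=snap('wrist','w1');np.save('w1.npy',d)
for t in ['turret_axis','nozzle_mouth','knob','slide_window']:
    for r in place_of('wrist',t)[:2]: 
        u,v=r['point'][0]*560,r['point'][1]*420
        z=d[min(419,int(v)),min(559,int(u))]
        print(t,r['conf'],round(u),round(v),back('wrist',u,v,z,o).round(1), ray_z('wrist',u,v,dict(turret_axis=98,nozzle_mouth=120,knob=135,slide_window=88.5)[t],o).round(1))
E
```

```text
clock: 3.0
eef_pos: [483.8, 47.0, 251.5]
ee_rot: [-2.054, 2.377, -0.01]
force: [-0.5, 0.0, 0.8]
grip_width: 1.003
clock: 3.3
eef_pos: [484.4, 47.6, 273.9]
ee_rot: [-1.712, 2.63, -0.013]
force: [0.2, -0.2, 0.1]
grip_width: 1.001
t 3.3 p [484.4  47.6 273.9] xang -113.9 zax [ 0.007 -0.005 -1.   ] F [ 0.2 -0.2  0.1] g 92.1 j [-0.15 -0.12  1.74 -0.    1.51  1.84]
turret_axis 0.38 276 214 [451.4  61.5  89. ] [453.9  60.4  98. ]
knob 0.88 225 174 [516.5  78.8 146.2] [515.2  81.1 135. ]
slide_window 0.65 275 217 [449.2  63.7  89.2] [449.   63.8  88.5]
slide_window 0.32 2 103 [673.2 290.3  32. ] [656.8 253.8  88.5]
```

View pics/w1.png

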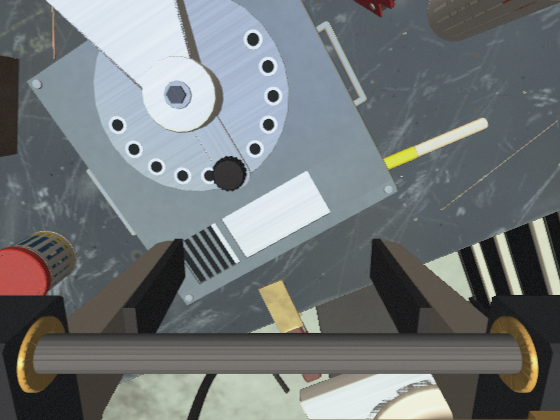

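The wrist view shows the knob at (229,173), the hub bolt at (177,95) and the white blade in its window with corners (222,218), (307,171), (330,211), (249,259). The grille is at (208,252).

```bash
python3 - <<'E'
from h import *
o=env.observe();d=np.load('w1.npy');C=cloud('wrist',d,o)
for (u,v) in [(229,173),(177,95),(177,115)]: print(u,v,C[v-2:v+3,u-2:u+3].reshape(-1,3).mean(0).round(1))
print('knob',ray_z('wrist',229.5,173,144,o).round(1))
for c in [(222,218),(307,171),(330,211),(249,259)]: print(ray_z('wrist',*c,90,o).round(1))
# model
a=np.radians(6.4);Rz=np.array([[np.cos(a),-np.sin(a)],[np.sin(a),np.cos(a)]]);c0=np.array([544.4,84.8])
for nm,l in dict(win=(-95,-8),axis=(45,0),knob=(-30,0)).items(): print(nm,(c0+Rz@l).round(1))
m=(d>0)&(C[...,2]>80)&(C[...,2]<155);
k=(d>0)&(C[...,2]>139)&(np.hypot(C[...,0]-515,C[...,1]-81)<25);print('knobcloud',cv2.minEnclosingCircle(C[k][:,:2].astype(np.float32)),C[k][:,2].mean())
k=(d>0)&(C[...,2]>130)&(np.hypot(C[...,0]-589,C[...,1]-90)<33);print('hub',np.median(C[k],0),C[k][:,2].max())
# hole circles: angle vs expected
for h in [(253,39),(267,66),(273,96),(268,125),(255,149),(209,176),(182,176),(156,167),(134,149),(117,125)]: 
    q=ray_z('wrist',*h,98,o)[:2]-ray_z('wrist',0,0,98,o)[:2]*0; print(q.round(1),end=' ')
E
```

```text
229 173 [513.8  76.2 142.2]
177 95 [586.3  84.7 151.7]
177 115 [573.6  93.9 143. ]
knob [513.9  75.5 144. ]
[468.8 112.7  90. ]
[478.7  15.1  90. ]
[431.4   9.5  90. ]
[417.  106.5  90. ]
win [450.9  66.3]
axis [589.1  89.8]
knob [514.6  81.5]
knobcloud ((514.5742797851562, 80.78113555908203), 24.78365135192871) 358.72003738332455
hub [589.93044781  85.5063255  142.77441859] 153.65450463883138
[607.9  13.6] [582.5  11.5] [556.8  17. ] [534.9  31.8] [519.5  52.1] [513.8 103.5] [524.3 127.3] [542.1 146. ] [565.6 156.8] [591.4 160.3]
```

```bash
python3 - <<'E'
from h import *
from scipy.optimize import least_squares
o=st();d=np.load('w1.npy')
H=[(253,39),(267,66),(273,96),(268,125),(255,149),(209,176),(182,176),(156,167),(134,149),(117,125)]
A=np.radians([100+180,80+180,60+180,40+180,20+180,160,140,120,100,80])
Q=np.array([ray_z('wrist',*h,98,o)[:2] for h in H])
f=lambda p:(np.c_[p[0]+75*np.cos(A+p[2]),p[1]+75*np.sin(A+p[2])]-Q).ravel()
s=least_squares(f,[589,90,.11]);print(s.x,np.degrees(s.x[2]),np.abs(s.fun).max())
ax=s.x[:2];c,sn=np.cos(s.x[2]),np.sin(s.x[2]);
Rz=np.array([[c,-sn],[sn,c]]);print('win',ax+Rz@[-140,-8],'knob',ax+Rz@[-75,0],'knob end',ax+75*np.array([np.cos(s.x[2]+2*np.pi/3),np.sin(s.x[2]+2*np.pi/3)]))
# same from the scene/side: knob color blobs
for n in ['scene','side']:
    C=cloud(n,np.load(n+'0.npy'));p=cv2.imread(f'pics/{n}0.png')
    k=(C[...,2]>130)&(C[...,2]<152)&(p.max(-1)<75)&(np.hypot(C[...,0]-515,C[...,1]-80)<35)
    vs,us=np.where(k);print(n,k.sum(),us.mean(),vs.mean(),ray_z(n,us.mean(),vs.mean(),139).round(1))
print(tool(np.array([514.5,79,215])-o['eef_pos'],o))
E
```

```text
t 3.55 p [483.2  47.7 271.6] xang -113.8 zax [ 0.003 -0.005 -1.   ] F [-0.6 -0.   0.3] g 92.1 j [-0.15 -0.12  1.75 -0.    1.51  1.84]
[5.86773348e+02 8.56863403e+01 1.12002282e-01] 6.4172580822178595 0.8254660226901933
win [448.54469267  62.08890951] knob [512.24327599  77.30372082] knob end [542.24875073 146.03996662]
scene 49 296.3061224489796 203.87755102040816 [513.9  81.9 139. ]
side 47 284.468085106383 194.17021276595744 [517.1  81.3 139. ]
[-4.14 -1.58  5.65]
```

```bash
python3 -m handwheel '[[9.19,[-2.1,-0.8,1.9],[0,0,0]],[9.19,[-2.1,-0.8,1.9],[0,0,0]],[6,[0,0,1.7],[0,0,0]],[6,[0,0,0],[0,0,0]],[6,[0,0,0],[0,0,0]]]'; python3 - <<'E'
from h import *
o=st()
p,d=snap('wrist','w2');np.save('w2.npy',d)
for r in place_of('wrist','knob')[:2]:
    u,v=r['point'][0]*560,r['point'][1]*420;print(r['conf'],u,v,ray_z('wrist',u,v,135,o).round(1),ray_z('wrist',u,v,144,o).round(1))
print('TCP axis px',[proj('wrist',[*o['eef_pos'][:2],z],o).round(0) for z in (135,144)])
snap('side','s2');snap('scene','c2')
E
```

```text
clock: 4.05
eef_pos: [515.4, 80.1, 213.4]
ee_rot: [1.722, -2.626, 0.007]
force: [-0.1, -0.3, 0.5]
grip_width: 0.765
t 4.05 p [515.4  80.1 213.4] xang -113.5 zax [ 0.001 -0.005 -1.   ] F [-0.1 -0.3  0.5] g 70.3 j [-0.07  0.01  1.73 -0.    1.39  1.91]
0.67 483.50399999999996 166.69799999999998 [484.4 -66.7 135. ] [487.9 -62.7 144. ]
0.65 277.592 209.286 [513.7  78.3 135. ] [516.1  77.3 144. ]
TCP axis px [array([274., 208.]), array([274., 212.])]
```

View pics/w2.png

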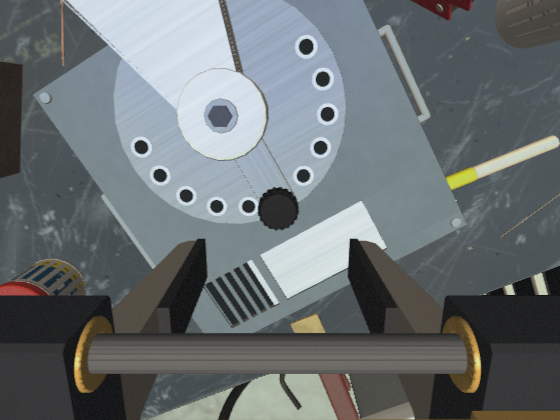

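View pics/s2.png

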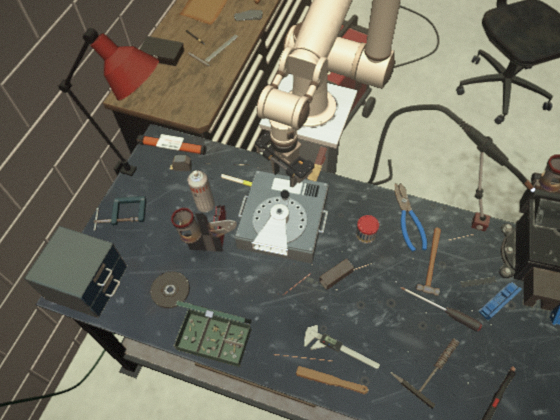

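The knob at (278,208) sits midway between the fingers (205 to 350) and almost on the tool axis (274,212). Descending.

```bash
python3 -m handwheel '[[5,[-0.1,0,2.2],[0,0,0]],[5,[0,0,2.2],[0,0,0]],[5,[0,0,2.0],[0,0,0]],[5,[0,0,1.6],[0,0,0]],[5,[0,0,0],[0,0,0]]]'; python3 - <<'E'
from h import *
o=st()
p,d=snap('wrist','w3')
E
```

```text
clock: 4.75
eef_pos: [520.6, 79.1, 138.0]
ee_rot: [-1.715, 2.621, -0.021]
force: [-0.3, -0.3, 0.4]
grip_width: 0.546
t 4.75 p [520.6  79.1 138. ] xang -113.6 zax [ 0.015 -0.006 -1.   ] F [-0.3 -0.3  0.4] g 50.2 j [-0.08  0.08  1.82 -0.01  1.23  1.91]
```

View pics/w3.png

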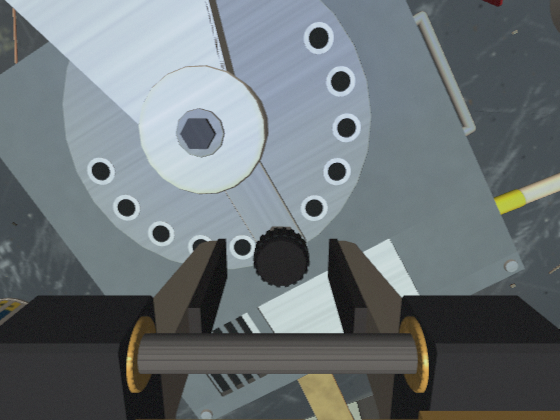

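```bash
python3 -m handwheel '[[5,[0.13,0.54,0.4],[-0.016,0,0]],[5,[0,0,0.5],[0,0,0]],[5,[0,0,0],[0,0,0]]]'; python3 - <<'E'
from h import *
st()
E
```

```text
clock: 5.1
eef_pos: [518.0, 79.7, 133.4]
ee_rot: [-1.716, 2.624, -0.006]
force: [0.7, 0.5, 0.5]
grip_width: 0.544
t 5.1 p [518.   79.7 133.4] xang -113.6 zax [ 0.007  0.    -1.   ] F [0.7 0.5 0.5] g 50.1 j [-0.08  0.09  1.82  0.    1.23  1.9 ]
```

```bash
python3 -m handwheel '[[5,[0.1,0.4,0.6],[-0.004,0,0]],[5,[0,0,0],[0,0,0]],[5,[0,0,0],[0,0,0]]]'; python3 - <<'E'
from h import *
st();snap('wrist','w4')
E
```

```text
clock: 5.4
eef_pos: [514.3, 80.4, 127.9]
ee_rot: [-1.717, 2.624, -0.002]
force: [0.4, 0.1, -0.2]
grip_width: 0.549
t 5.4 p [514.3  80.4 127.9] xang -113.6 zax [ 0.005  0.002 -1.   ] F [ 0.4  0.1 -0.2] g 50.5 j [-0.08  0.09  1.83  0.    1.22  1.9 ]
```

View pics/w4.png

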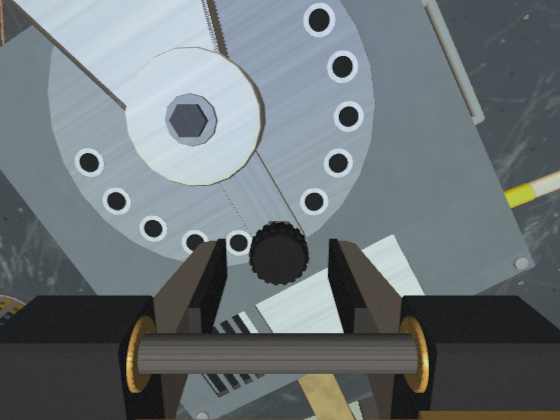

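```bash
python3 -m handwheel '[[2,[0,0,0],[0,0,0]],[2,[0,0,0],[0,0,0]],[2,[0,0,0],[0,0,0]],[2,[0,0,0],[0,0,0]],[2,[0,0,0],[0,0,0]]]'; python3 - <<'E'
from h import *
o=st();print([proj('wrist',[*o['eef_pos'][:2],z],o).round(0) for z in (126,144)])
snap('wrist','w5')
E
```

```text
clock: 5.95
eef_pos: [514.1, 80.3, 128.0]
ee_rot: [-1.717, 2.625, -0.002]
force: [-0.2, -0.3, -0.2]
grip_width: 0.291
t 5.95 p [514.1  80.3 128. ] xang -113.6 zax [ 0.005  0.002 -1.   ] F [-0.2 -0.3 -0.2] g 26.8 j [-0.08  0.09  1.83  0.    1.22  1.9 ]
[array([274., 248.]), array([274., 262.])]
```

View pics/w5.png

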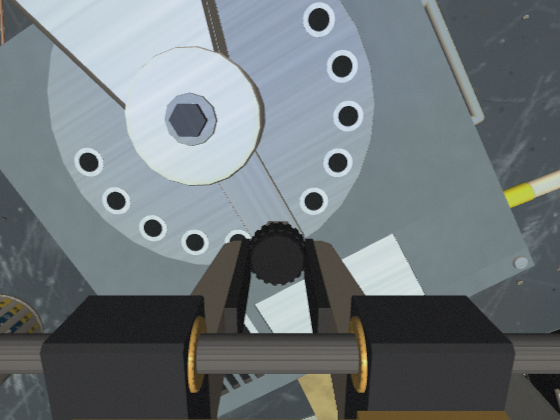

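```bash
python3 -m handwheel '[[2,[0,0,-0.6],[0,0,0]],[2,[0,0,-0.5],[0,0,0]],[2,[0,0,0],[0,0,0]]]'; python3 - <<'E'
from h import *
st()
E
```

```text
clock: 6.3
eef_pos: [514.0, 80.4, 137.6]
ee_rot: [-1.717, 2.625, -0.001]
force: [3.6, -0.5, -8.4]
grip_width: 0.287
t 6.3 p [514.   80.4 137.6] xang -113.6 zax [ 0.005  0.002 -1.   ] F [ 3.6 -0.5 -8.4] g 26.4 j [-0.08  0.07  1.83  0.    1.24  1.9 ]
```

```bash
python3 -m handwheel '[[2,[0,0,-0.15],[0,0,0]],[2,[0,0,0],[0,0,0]]]'; python3 - <<'E'
from h import *
o=st();S=np.array([514.0,80.4])
for t in range(0,61,5):
    a=np.radians(186.4-t);b=np.radians(186.4);q=S+75*np.array([np.cos(a)-np.cos(b),np.sin(a)-np.sin(b)])
    print(t,q.round(1),tool(np.r_[q,o['eef_pos'][2]]-o['eef_pos'],o))
E
```

```text
clock: 6.5
eef_pos: [514.0, 80.4, 138.3]
ee_rot: [-1.717, 2.625, -0.001]
force: [2.8, -0.3, -8.2]
grip_width: 0.29
t 6.5 p [514.   80.4 138.3] xang -113.6 zax [ 0.005  0.002 -1.   ] F [ 2.8 -0.3 -8.2] g 26.7 j [-0.08  0.07  1.82  0.    1.24  1.9 ]
0 [514.   80.4] [-0.01 -0.    0.  ]
5 [513.6  86.9] [-0.59  0.3   0.  ]
10 [513.7  93.5] [-1.19  0.55  0.  ]
15 [514.4 100. ] [-1.81  0.75  0.  ]
20 [515.6 106.4] [-2.45  0.89  0.01]
25 [517.4 112.7] [-3.1   0.98  0.01]
30 [519.8 118.8] [-3.76  1.    0.01]
35 [522.7 124.7] [-4.41  0.98  0.01]
40 [526.1 130.3] [-5.06  0.89  0.02]
45 [529.9 135.6] [-5.7   0.75  0.02]
50 [534.2 140.5] [-6.32  0.55  0.02]
55 [538.9 145. ] [-6.93  0.3   0.03]
60 [544.  149.1] [-7.51  0.    0.03]
```

```bash
python3 -m handwheel '[[2,[-0.59,0.30,-0.02],[0,0,0]],[2,[-0.61,0.25,-0.02],[0,0,0]],[2,[-0.62,0.19,-0.02],[0,0,0]],[2,[-0.62,0.14,-0.02],[0,0,0]],[2,[0,0,0],[0,0,0]]]'; python3 - <<'E'
from h import *
o=st();a=np.radians(186.4);ax=np.array([514,80.4])-75*np.array([np.cos(a),np.sin(a)])
v=o['eef_pos'][:2]-ax;print('swung',186.4-np.degrees(np.arctan2(v[1],v[0]))%360,'r',np.hypot(*v))
E
```

```text
clock: 7.0
eef_pos: [516.1, 106.9, 138.6]
ee_rot: [-1.717, 2.626, -0.006]
force: [4.6, -0.9, -8.8]
grip_width: 0.286
t 7.0 p [516.1 106.9 138.6] xang -113.6 zax [ 0.005 -0.001 -1.   ] F [ 4.6 -0.9 -8.8] g 26.3 j [-0.02  0.09  1.81 -0.    1.24  1.96]
swung 20.459191989508867 r 74.66560343041044
```

Good. On to about 57°, then a look.

```bash
python3 -m handwheel '[[2,[-0.64,0.08,0],[0,0,0]],[2,[-0.66,0.03,0],[0,0,0]],[2,[-0.66,-0.02,0],[0,0,0]],[2,[-0.65,-0.09,0],[0,0,0]],[2,[0,0,0],[0,0,0]]]'; python3 - <<'E'
from h import *
o=st();a=np.radians(186.4);ax=np.array([514,80.4])-75*np.array([np.cos(a),np.sin(a)])
v=o['eef_pos'][:2]-ax;print('swung',186.4-np.degrees(np.arctan2(v[1],v[0]))%360,'r',np.hypot(*v))
for t in (45,50,55,60):
    b=np.radians(186.4-t);q=ax+75*np.array([np.cos(b),np.sin(b)]);print(t,tool(np.r_[q,138.6]-o['eef_pos'],o))
E
```

```text
clock: 7.5
eef_pos: [526.9, 130.2, 138.1]
ee_rot: [1.72, -2.628, 0.013]
force: [4.8, -1.2, -8.9]
grip_width: 0.283
t 7.5 p [526.9 130.2 138.1] xang -113.6 zax [ 0.004 -0.007 -1.   ] F [ 4.8 -1.2 -8.9] g 26.0 j [ 0.02  0.13  1.76 -0.01  1.24  2.01]
swung 40.329419327832795 r 74.29146626378325
45 [-0.61 -0.06 -0.05]
50 [-1.23 -0.26 -0.06]
55 [-1.84 -0.51 -0.06]
60 [-2.42 -0.81 -0.06]
```

```bash
python3 -m handwheel '[[2,[-0.61,-0.06,-0.05],[0,0,0]],[2,[-0.62,-0.20,0],[0,0,0]],[2,[-0.61,-0.25,0],[0,0,0]],[2,[-0.52,-0.27,0],[0,0,0]],[2,[0,0,0],[0,0,0]]]'; python3 - <<'E'
from h import *
o=st();a=np.radians(186.4);ax=np.array([514,80.4])-75*np.array([np.cos(a),np.sin(a)])
v=o['eef_pos'][:2]-ax;print('swung',186.4-np.degrees(np.arctan2(v[1],v[0]))%360,'r',np.hypot(*v))
for t in (60,):
    b=np.radians(186.4-t);q=ax+75*np.array([np.cos(b),np.sin(b)]);print(t,tool(np.r_[q,138.6]-o['eef_pos'],o))
snap('wrist','w6');snap('side','s6')
E
```

```text
clock: 8.0
eef_pos: [541.9, 146.3, 136.7]
ee_rot: [1.715, -2.618, 0.018]
force: [4.7, -1.8, -7.8]
grip_width: 0.288
t 8.0 p [541.9 146.3 136.7] xang -113.5 zax [-0.003 -0.016 -1.   ] F [ 4.7 -1.8 -7.8] g 26.5 j [ 0.06  0.19  1.7  -0.02  1.26  2.05]
swung 57.38417513828989 r 74.10143576100457
60 [-0.34 -0.09 -0.2 ]
```

View pics/w6.png

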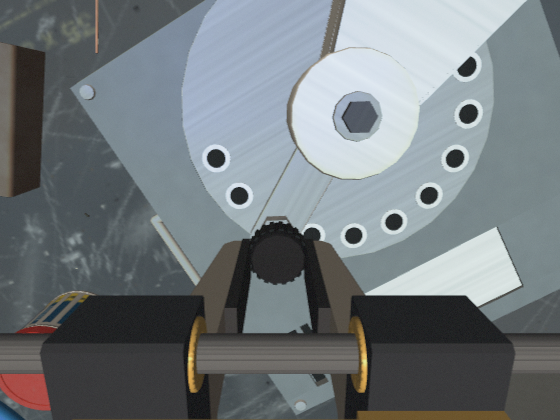

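The index plate shows two free holes to the left of the knob, (239,195) and (216,158), so the knob is over the third, which is the ±60 one. I'll fit the hole ring in this picture for the remaining angle.

```bash
python3 - <<'E'
from h import *
from scipy.optimize import least_squares
o=st()
H=[(216,158),(239,195),(313,235),(353,236),(394,222),(429,195),(455,158),(469,114)]
A=np.radians([80,100,140,160,180,200,220,240])
Q=np.array([ray_z('wrist',*h,98,o)[:2] for h in H])
f=lambda p:(np.c_[p[0]+p[3]*np.cos(A+p[2]),p[1]+p[3]*np.sin(A+p[2])]-Q).ravel()
s=least_squares(f,[589,90,.11,75]);print(s.x,np.degrees(s.x[2]),np.abs(s.fun).max())
ax=s.x[:2]
k=ray_z('wrist',278,252,144+9.5,o)[:2];v=k-ax;print('knob',k,np.degrees(np.arctan2(v[1],v[0])-s.x[2]),np.hypot(*v),'hub',ray_z('wrist',357,116,153,o)[:2])
t=ax+75*np.array([np.cos(s.x[2]+2*np.pi/3),np.sin(s.x[2]+2*np.pi/3)]);print('need',t-k,tool(np.r_[t-k,0],o))
E
```

```text
t 8.1 p [541.8 146.2 136.8] xang -113.6 zax [-0.003 -0.016 -1.   ] F [ 4.6 -2.3 -7.5] g 26.3 j [ 0.06  0.19  1.7  -0.02  1.26  2.04]
[5.88954082e+02 8.48946166e+01 1.08540978e-01 7.54892951e+01] 6.218939931618784 0.7616218830265495
knob [546.11342127 142.41928301] 120.45742344242976 71.72453860842133 hub [589.83290032  86.25285677]
need [-1.47476854  2.98271122] [-0.21  0.25 -0.  ]
```

```bash
python3 -m handwheel '[[2,[-0.20,-0.07,-0.12],[0.012,0,0]],[2,[0,0,0],[0,0,0]]]'; python3 - <<'E'
from h import *
o=st();a=np.radians(186.4);ax=np.array([514,80.4])-75*np.array([np.cos(a),np.sin(a)])
v=o['eef_pos'][:2]-ax;print('swung',186.4-np.degrees(np.arctan2(v[1],v[0]))%360,'r',np.hypot(*v))
E
```

```text
clock: 8.3
eef_pos: [542.7, 146.8, 137.8]
ee_rot: [1.717, -2.623, 0.037]
force: [4.1, -3.2, -8.6]
grip_width: 0.287
t 8.3 p [542.7 146.8 137.8] xang -113.6 zax [ 0.008 -0.023 -1.   ] F [ 4.1 -3.2 -8.6] g 26.4 j [ 0.06  0.18  1.7  -0.02  1.25  2.05]
swung 58.12055427613862 r 73.91985409224628
```

```bash
python3 -m handwheel '[[2,[-0.16,-0.05,0],[-0.016,-0.018,0]],[2,[0,0,0],[0,0,0]],[2,[0,0,0.4],[0,0,0]],[2,[0,0,0.2],[0,0,0]],[2,[0,0,0],[0,0,0]]]'; python3 - <<'E'
from h import *
o=st();a=np.radians(186.4);ax=np.array([514,80.4])-75*np.array([np.cos(a),np.sin(a)])
v=o['eef_pos'][:2]-ax;print('swung',186.4-np.degrees(np.arctan2(v[1],v[0]))%360,'r',np.hypot(*v))
E
```

```text
clock: 8.8
eef_pos: [542.9, 147.2, 131.8]
ee_rot: [1.721, -2.626, 0.004]
force: [3.1, -3.3, -5.8]
grip_width: 0.287
t 8.8 p [542.9 147.2 131.8] xang -113.5 zax [-0.    -0.003 -1.   ] F [ 3.1 -3.3 -5.8] g 26.4 j [ 0.05  0.19  1.71 -0.    1.24  2.03]
swung 58.41405526044532 r 74.12673211214528
```

```bash
python3 -m handwheel '[[2,[0,0,0.35],[0,0,0]],[2,[0,0,0.1],[0,0,0]],[2,[0,0,0],[0,0,0]],[5,[0,0,0],[0,0,0]],[5,[0,0,0],[0,0,0]]]'; python3 -m handwheel '[[5,[0,0,0],[0,0,0]],[5,[0,0,0],[0,0,0]]]'; python3 - <<'E'
from h import *
o=st()
snap('wrist','w7')
E
```

```text
clock: 9.3
eef_pos: [543.0, 148.5, 129.4]
ee_rot: [1.722, -2.627, 0.002]
force: [-0.2, 0.2, 0.1]
grip_width: 0.436
clock: 9.5
eef_pos: [543.3, 149.6, 130.6]
ee_rot: [-1.722, 2.626, -0.001]
force: [0.2, -0.4, 0.4]
grip_width: 0.541
t 9.5 p [543.3 149.6 130.6] xang -113.5 zax [ 0.002  0.    -1.   ] F [ 0.2 -0.4  0.4] g 49.8 j [0.05 0.19 1.71 0.   1.24 2.03]
```

View pics/w7.png

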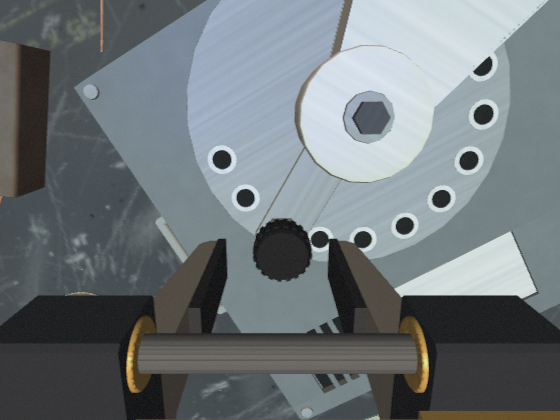

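The knob is released at (282,250), with the two holes still free to its left. I'll rise and check knob height and angle.

```bash
python3 -m handwheel '[[5,[0,0,-2.2],[0,0,0]],[5,[0,0,-3],[0,0,0]],[5,[0,0,-3],[0,0,0]],[5,[0,0,-2],[0,0,0]],[5,[0,0,0],[0,0,0]]]'; python3 - <<'E'
from h import *
o=st()
p,d=snap('wrist','w8');np.save('w8.npy',d);C=cloud('wrist',d,o)
k=(d>0)&(d<250)&(p.max(-1)<70)&(C[...,2]>125)&(C[...,2]<165)&(np.hypot(C[...,0]-545,C[...,1]-148)<25)
vs,us=np.where(k);print(k.sum(),us.mean(),vs.mean(),np.percentile(C[k][:,2],[10,50,90]),C[k].mean(0))
for n in ['scene','side']:
    pp,dd=snap(n,n+'8');C2=cloud(n,dd)
    k=(C2[...,2]>125)&(C2[...,2]<165)&(pp.max(-1)<75)&(np.hypot(C2[...,0]-545,C2[...,1]-148)<28);print(n,k.sum(),np.percentile(C2[k][:,2],[10,50,90,98]) if k.any() else '')
E
```

```text
clock: 10.05
eef_pos: [542.0, 150.3, 235.6]
ee_rot: [1.723, -2.627, -0.003]
force: [0.9, -0.4, 0.0]
grip_width: 0.541
t 10.05 p [542.  150.3 235.6] xang -113.5 zax [-0.001  0.002 -1.   ] F [ 0.9 -0.4  0. ] g 49.8 j [0.05 0.11 1.59 0.   1.44 2.03]<stdin>:5: RuntimeWarning: Mean of empty slice.
  ret = ret.dtype.type(ret / rcount)
Traceback (most recent call last):
IndexError: index -1 is out of bounds for axis 0 with size 0
```

View pics/w8.png

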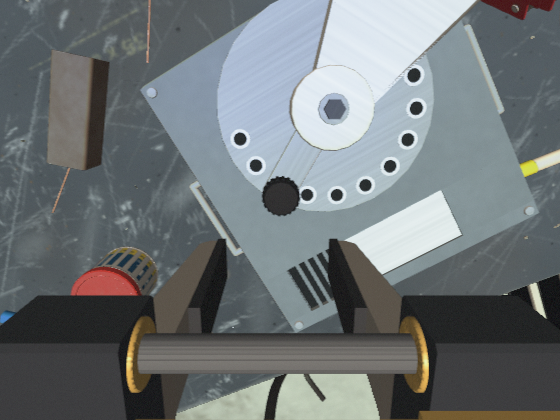

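```bash
python3 - <<'E'
from h import *
from scipy.optimize import least_squares
o=env.observe();d=np.load('w8.npy');C=cloud('wrist',d,o)
print('knob top',C[192:201,277:286].reshape(-1,3).mean(0).round(1),'hub',C[80:90,330:340].reshape(-1,3).mean(0).round(1),'plate',C[170:180,350:356].reshape(-1,3).mean(0).round(1))
H=[(240,138),(256,165),(307,195),(337,195),(366,185),(390,166),(408,139),(417,108),(414,75)]
A=np.radians([80,100,140,160,180,200,220,240,260])
Q=np.array([ray_z('wrist',*h,98,o)[:2] for h in H])
f=lambda p:(np.c_[p[0]+75*np.cos(A+p[2]),p[1]+75*np.sin(A+p[2])]-Q).ravel()
s=least_squares(f,[589,90,.11]);print(s.x,np.degrees(s.x[2]),np.abs(s.fun).max())
for z in (144,151):
    v=ray_z('wrist',281,195.5,z,o)[:2]-s.x[:2];print(z,np.degrees(np.arctan2(v[1],v[0])-s.x[2]),np.hypot(*v))
c=lambda l:s.x[:2]+np.array([[np.cos(s.x[2]),-np.sin(s.x[2])],[np.sin(s.x[2]),np.cos(s.x[2])]])@l
print('win',c([-140,-8]))
for q in [(443,192),(462,233)]: print(ray_z('wrist',*q,90,o).round(1))
E
```

```text
knob top [545.1 143.6 146.2] hub [602.9  79.  146.5] plate [526.3  83.9  97. ]
[5.88007152e+02 8.49661193e+01 1.08827279e-01] 6.235343788603064 0.38870170948121086
144 120.02707491188319 72.82855567315379
151 119.24749985618406 71.33419822496924
win [449.70427111  61.80768314]
[477.4  14.4  90. ]
[432.8   9.6  90. ]
```

The knob is home at 120.0° on the ring, which is turret -60°, and its top is at home height relative to the hub. Next is the slide. I turn the tool so the jaw axis lies along the extractor's x, and close the fingers.

```bash
python3 -m handwheel '[[2,[0,0,0],[0,0,-0.15]],[0,[0,0,0],[0,0,-0.15]],[0,[0,0,0],[0,0,-0.15]],[0,[0,0,0],[0,0,-0.15]],[0,[0,0,0],[0,0,-0.15]]]'; python3 -m handwheel '[[0,[0,0,0],[0,0,-0.15]],[0,[0,0,0],[0,0,-0.15]],[0,[0,0,0],[0,0,-0.15]],[0,[0,0,0],[0,0,-0.15]],[0,[0,0,0],[0,0,-0.15]]]';  python3 -m handwheel '[[0,[0,0,0],[0,0,-0.15]],[0,[0,0,0],[0,0,-0.15]],[0,[0,0,0],[0,0,-0.15]],[0,[0,0,0],[0,0,-0.14]]]'; python3 - <<'E'
from h import *
o=st(); print(tool(np.array([453.9,34.2,150])-o['eef_pos'],o))
E
```

```text
clock: 10.6
eef_pos: [537.1, 150.4, 224.6]
ee_rot: [2.564, -1.801, -0.022]
force: [0.5, -0.5, -0.6]
grip_width: 0.128
clock: 11.1
eef_pos: [531.7, 150.4, 213.3]
ee_rot: [3.047, -0.737, -0.05]
force: [-0.7, 0.6, 0.8]
grip_width: 0.004
clock: 11.5
eef_pos: [527.1, 150.4, 204.3]
ee_rot: [-3.131, -0.191, 0.071]
force: [-0.0, -0.4, -0.3]
grip_width: 0.007
t 11.5 p [527.1 150.4 204.3] xang 7.0 zax [-0.045  0.001 -0.999] F [-0.  -0.4 -0.3] g 0.6 j [ 0.06  0.13  1.63  0.    1.43 -0.07]
[-8.43 10.68  5.74]
```

```bash
python3 -m handwheel '[[0,[-2.8,3.5,0.5],[0,0.045,0.01]],[0,[-2.8,3.5,0.5],[0,0,0]],[0,[-2.4,3.4,0.5],[0,0,0]],[0,[0,0,0],[0,0,0]],[0,[0,0,0],[0,0,0]]]'; python3 - <<'E'
from h import *
o=st(); print(tool(np.array([453.9,34.2,130])-o['eef_pos'],o))
p,d=snap('wrist','w9')
E
```

```text
clock: 12.0
eef_pos: [451.7, 35.9, 176.7]
ee_rot: [-3.126, -0.182, 0.028]
force: [-0.1, -0.0, -0.1]
grip_width: 0.003
t 12.0 p [451.7  35.9 176.7] xang 6.7 zax [-0.018  0.009 -1.   ] F [-0.1 -0.  -0.1] g 0.3 j [-0.19 -0.13  1.94  0.01  1.35 -0.31]
[0.28 0.25 4.66]
```

View pics/w9.png

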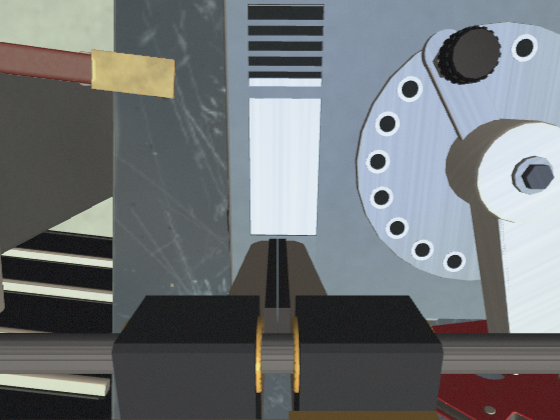

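The blade's window spans columns 250–317 and rows 98–236, with the grille above it. The closed fingers are just over its near end at (277,245). Descending to just above it.

```bash
python3 -m handwheel '[[0,[0.3,0.1,2.0],[-0.011,0.017,-0.005]],[0,[0,0,2.0],[0,0,0]],[0,[0,0,1.5],[0,0,0]],[0,[0,0,0],[0,0,0]]]'; python3 - <<'E'
from h import *
o=st(); print(tool(np.array([453.9,34.2,110])-o['eef_pos'],o))
p,d=snap('wrist','w10')
E
```

```text
clock: 12.45
eef_pos: [456.3, 39.1, 119.2]
ee_rot: [-3.134, -0.2, -0.001]
force: [-0.3, -0.5, 0.2]
grip_width: 0.004
t 12.45 p [456.3  39.1 119.2] xang 7.3 zax [ 0.001  0.001 -1.   ] F [-0.3 -0.5  0.2] g 0.4 j [-0.18 -0.07  2.    0.    1.2  -0.31]
[-0.3   0.46  0.92]
```

View pics/w10.png

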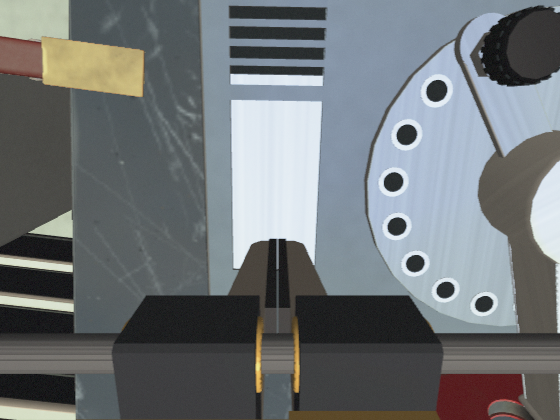

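```bash
python3 - <<'E'
from h import *
o=st();M=R.from_rotvec(o['ee_rot']).as_matrix()
t=o['eef_pos']
for dy in (-10,0,10): print(dy,proj('wrist',(t+M@[0,dy,11]),o).round(0),proj('wrist',np.r_[(t+M@[0,dy,0])[:2],88.5],o).round(0))
for c in [(233,268),(317,268),(232,100),(321,100)]: print(c,ray_z('wrist',*c,90,o).round(1))
E
```

```text
t 12.5 p [457.1  39.  120.4] xang 7.3 zax [ 0.002  0.001 -1.   ] F [-0.3 -0.5 -0.3] g 0.3 j [-0.18 -0.07  2.    0.    1.2  -0.31]
-10 [279. 222.] [278. 211.]
0 [279. 240.] [278. 227.]
10 [279. 257.] [278. 243.]
(233, 268) [432.7   9.8  90. ]
(317, 268) [484.   16.3  90. ]
(232, 100) [422.6 108.8  90. ]
(321, 100) [470.7 115.   90. ]
```

```bash
python3 -m handwheel '[[0,[-0.2,0.6,1.0],[0,0,0.015]],[0,[0,0,0.4],[0,0,0]],[0,[0,0,0],[0,0,0]]]'; python3 - <<'E'
from h import *
o=st()
E
```

```text
clock: 12.8
eef_pos: [457.8, 33.0, 107.2]
ee_rot: [3.136, 0.177, 0.009]
force: [-0.6, 0.4, -0.5]
grip_width: 0.006
t 12.8 p [457.8  33.  107.2] xang 6.5 zax [ 0.006  0.    -1.   ] F [-0.6  0.4 -0.5] g 0.6 j [-0.19 -0.05  2.02  0.    1.17 -0.31]
```

```bash
python3 -m handwheel '[[0,[-0.3,0,0.4],[0,0.006,0]],[0,[0,0,0],[0,0,0]]]';python3 -m handwheel '[[0,[0,0,0.3],[0,0,0]]]';python3 -m handwheel '[[0,[0,0,0.2],[0,0,0]]]'
```

```text
clock: 13.0
eef_pos: [455.2, 32.5, 103.5]
ee_rot: [3.136, 0.177, 0.021]
force: [-0.0, 0.2, -0.0]
grip_width: 0.003
clock: 13.1
eef_pos: [455.7, 32.3, 101.0]
ee_rot: [3.136, 0.177, 0.023]
force: [0.7, 0.3, 0.1]
grip_width: 0.001
clock: 13.2
eef_pos: [455.7, 32.3, 98.9]
ee_rot: [3.136, 0.177, 0.023]
force: [-0.3, -0.2, -1.0]
grip_width: 0.004
```

```bash
python3 -m handwheel '[[0,[0,0,0.1],[0,0,0]]]';python3 -m handwheel '[[0,[0,0,0.1],[0,0,0]]]'; python3 -m handwheel '[[0,[0,0,0.1],[0,0,0]]]'
```

```text
clock: 13.3
eef_pos: [455.7, 32.3, 97.8]
ee_rot: [3.136, 0.177, 0.024]
force: [0.6, -0.7, 0.2]
grip_width: 0.006
clock: 13.4
eef_pos: [455.8, 32.3, 96.7]
ee_rot: [3.136, 0.177, 0.024]
force: [0.4, 0.3, -0.5]
grip_width: 0.005
clock: 13.5
eef_pos: [455.8, 32.3, 95.6]
ee_rot: [3.136, 0.177, 0.024]
force: [-0.5, 0.1, 0.5]
grip_width: 0.005
```

```bash
python3 -m handwheel '[[0,[0,0,0.1],[0,0,0]]]';python3 -m handwheel '[[0,[0,0,0.1],[0,0,0]]]'; python3 -m handwheel '[[0,[0,0,0.1],[0,0,0]]]'; python3 - <<'E'
from h import *
o=st();snap('wrist','w11')
E
```

```text
clock: 13.6
eef_pos: [455.9, 32.3, 94.6]
ee_rot: [3.136, 0.177, 0.024]
force: [-0.6, -0.6, -0.8]
grip_width: 0.006
clock: 13.7
eef_pos: [456.0, 32.3, 93.5]
ee_rot: [3.136, 0.177, 0.024]
force: [-0.0, 0.9, 0.4]
grip_width: 0.006
clock: 13.8
eef_pos: [456.0, 32.3, 92.4]
ee_rot: [3.136, 0.177, 0.024]
force: [-0.7, 0.4, 0.2]
grip_width: 0.005
t 13.8 p [456.   32.3  92.4] xang 6.4 zax [ 0.015  0.    -1.   ] F [-0.7  0.4  0.2] g 0.5 j [-0.2  -0.04  2.04  0.    1.13 -0.31]
```

View pics/w11.png

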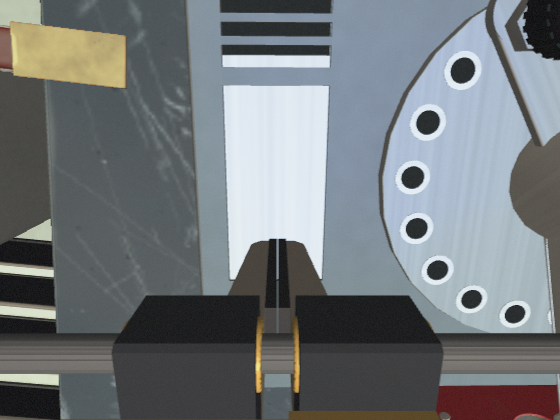

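```bash
python3 -m handwheel '[[0,[0,-0.6,0],[0,0.012,0]],[0,[0,0,0],[0,0,0]]]';python3 -m handwheel '[[0,[0,0,0.1],[0,0,0]]]';python3 -m handwheel '[[0,[0,0,0.1],[0,0,0]]]'; python3 - <<'E'
from h import *
o=st()
E
```

```text
clock: 14.05
eef_pos: [455.1, 38.8, 92.1]
ee_rot: [-3.136, -0.176, -0.043]
force: [0.1, 0.5, -0.2]
grip_width: 0.005
clock: 14.15
eef_pos: [455.2, 38.9, 91.3]
ee_rot: [-3.136, -0.177, -0.044]
force: [-0.2, -0.3, 0.6]
grip_width: 0.005
clock: 14.25
eef_pos: [455.2, 39.0, 90.2]
ee_rot: [-3.136, -0.177, -0.044]
force: [0.8, 0.6, 0.2]
grip_width: 0.005
t 14.25 p [455.2  39.   90.2] xang 6.5 zax [ 0.028  0.002 -1.   ] F [0.8 0.6 0.2] g 0.5 j [-0.19 -0.05  2.06  0.01  1.11 -0.3 ]
```

```bash
python3 -m handwheel '[[0,[0,0,0],[0,-0.028,0]],[0,[0,0,0],[0,0,0]]]'; python3 - <<'E'
from h import *
o=st()
ims=[]
M=R.from_rotvec(o['ee_rot']).as_matrix()
for n in ['side','scene']:
    p,d=snap(n,n+'12');t=o['eef_pos']+M@[0,0,11]
    u,v=proj(n,t);print(n,u,v);a,b=int(u)-40,int(v)-40
    c=cv2.resize(np.ascontiguousarray(p[b:b+80,a:a+80,::-1]),(400,400),interpolation=cv2.INTER_CUBIC);ims.append(c)
    u2,v2=proj(n,np.r_[t[:2],88.5]);print(u2,v2)
    cv2.circle(c,(int((u-a)*5),int((v-b)*5)),3,(0,0,255),-1);cv2.circle(c,(int((u2-a)*5),int((v2-b)*5)),3,(0,255,0),-1)
cv2.imwrite('pics/z12.png',np.hstack(ims))
E
```

```text
clock: 14.45
eef_pos: [455.1, 38.9, 90.2]
ee_rot: [3.135, 0.177, -0.003]
force: [-0.2, 0.5, -0.2]
grip_width: 0.008
t 14.45 p [455.1  38.9  90.2] xang 6.5 zax [-0.002 -0.002 -1.   ] F [-0.2  0.5 -0.2] g 0.7 j [-0.18 -0.03  2.03 -0.    1.14 -0.29]
side 279.10579557199156 186.20232365775516
279.0424596348515 184.68044330092022
scene 319.46929992954443 216.19334239119323
319.66090172873385 213.9107837173299
```

View pics/z12.png

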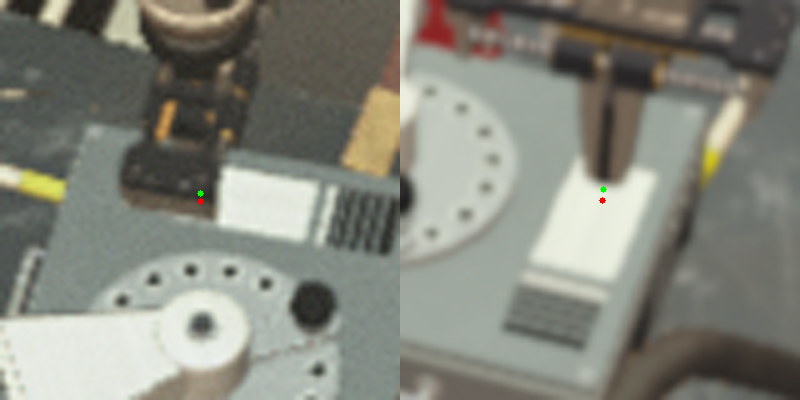

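```bash
python3 -m handwheel '[[0,[0,0,0.1],[0,0,0]]]';python3 -m handwheel '[[0,[0,0,0.1],[0,0,0]]]'; python3 -m handwheel '[[0,[0,0,0.1],[0,0,0]]]'
```

```text
clock: 14.65
eef_pos: [454.9, 39.0, 89.0]
ee_rot: [3.135, 0.177, -0.002]
force: [-0.3, 0.5, 0.8]
grip_width: 0.001
clock: 14.75
eef_pos: [454.8, 39.0, 87.9]
ee_rot: [3.135, 0.177, -0.003]
force: [-0.2, -0.1, 0.1]
grip_width: 0.008
clock: 14.85
eef_pos: [454.8, 39.0, 86.8]
ee_rot: [3.135, 0.177, -0.003]
force: [0.5, -0.1, -0.4]
grip_width: 0.005
```

```bash
python3 -m handwheel '[[0,[0,0,0.1],[0,0,0]]]';python3 -m handwheel '[[0,[0,0,0.1],[0,0,0]]]'; python3 - <<'E'
from h import *
o=st()
E
```

```text
clock: 14.95
eef_pos: [454.7, 39.0, 85.7]
ee_rot: [3.135, 0.177, -0.003]
force: [0.7, -0.3, 0.5]
grip_width: 0.002
clock: 15.05
eef_pos: [454.7, 39.0, 84.5]
ee_rot: [3.135, 0.177, -0.003]
force: [0.3, 0.5, 0.8]
grip_width: 0.004
t 15.05 p [454.7  39.   84.5] xang 6.4 zax [-0.002 -0.001 -1.   ] F [0.3 0.5 0.8] g 0.3 j [-0.18 -0.02  2.03 -0.    1.13 -0.29]
```

```bash
python3 - <<'E'
from h import *
o=st()
p,d=snap('wrist','w13');C=cloud('wrist',d,o);M=R.from_rotvec(o['ee_rot']).as_matrix()
for r in range(225,300,5):
    q=(C[r,265]-o['eef_pos'])@M; print(r,d[r,265].round(0),C[r,265].round(0),q.round(0))
print(C[180,275].round(1),C[180,200].round(1))
E
```

```text
t 15.05 p [454.7  39.   84.5] xang 6.4 zax [-0.002 -0.001 -1.   ] F [0.3 0.5 0.8] g 0.3 j [-0.18 -0.02  2.03 -0.    1.13 -0.29]
225 185.0 [446.  52.  89.] [ -7. -14.  -5.]
230 186.0 [447.  49.  89.] [ -7. -11.  -4.]
235 186.0 [447.  47.  89.] [-7. -9. -5.]
240 188.0 [447.  44.  89.] [-7. -6. -4.]
245 175.0 [447.  46. 101.] [ -7.  -8. -17.]
250 168.0 [448.  46. 108.] [ -6.  -8. -24.]
255 163.0 [448.  46. 114.] [ -6.  -8. -29.]
260 158.0 [448.  46. 119.] [ -6.  -8. -34.]
265 153.0 [448.  47. 124.] [ -6.  -8. -40.]
270 146.0 [448.  47. 131.] [ -6.  -9. -46.]
275 142.0 [448.  47. 135.] [ -5.  -9. -50.]
280 138.0 [448.  47. 139.] [ -5.  -9. -55.]
285 133.0 [449.  48. 144.] [ -5. -10. -59.]
290 130.0 [449.  48. 148.] [ -5. -10. -63.]
295 126.0 [449.  48. 151.] [ -5. -10. -67.]
[448.7  75.   89.2] [413.1  71.2  90.3]
```

View pics/w13.png

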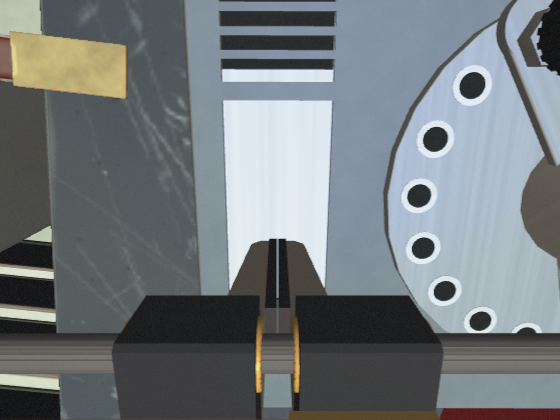

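The fingertip's visible edge is about 12 mm behind where the nominal tip should be, and the depth still shows a gap. I keep descending in small steps until I feel contact.

```bash
python3 -m handwheel '[[0,[0,0,0.15],[0,0,0]]]';python3 -m handwheel '[[0,[0,0,0.15],[0,0,0]]]'; python3 -m handwheel '[[0,[0,0,0.1],[0,0,0]]]'; python3 -m handwheel '[[0,[0,0,0.1],[0,0,0]]]'
```

```text
clock: 15.2
eef_pos: [454.6, 38.9, 82.9]
ee_rot: [3.135, 0.177, -0.003]
force: [-0.3, -0.1, -0.1]
grip_width: 0.003
clock: 15.3
eef_pos: [454.6, 39.0, 81.3]
ee_rot: [3.135, 0.177, -0.003]
force: [0.1, -0.5, 0.1]
grip_width: 0.003
clock: 15.4
eef_pos: [454.5, 39.0, 80.1]
ee_rot: [3.135, 0.177, -0.003]
force: [-0.8, -0.2, 0.3]
grip_width: 0.006
clock: 15.5
eef_pos: [454.5, 39.0, 79.0]
ee_rot: [3.135, 0.177, -0.003]
force: [-0.4, 0.2, 0.3]
grip_width: 0.008
```

```bash
python3 -m handwheel '[[0,[0,0,0.1],[0,0,0]]]';python3 -m handwheel '[[0,[0,0,0.1],[0,0,0]]]'; python3 - <<'E'
from h import *
o=st()
p,d=snap('wrist','w14');C=cloud('wrist',d,o);np.save('w14.npy',d)
for r in range(225,262,3):
    print(r,[ (d[r,c].round(0),C[r,c].round(0)) for c in (265,290)])
M=R.from_rotvec(o['ee_rot']).as_matrix()
for n in ['side','scene']:
    p,d=snap(n,n+'14')
ims=[]
for n in ['side','scene']:
    p=cv2.imread(f'pics/{n}14.png');u,v=map(int,proj(n,np.r_[o['eef_pos'][:2],95]));ims.append(cv2.resize(p[v-50:v+30,u-40:u+40],(400,400),interpolation=cv2.INTER_CUBIC))
cv2.imwrite('pics/z14.png',np.hstack(ims))
E
```

```text
clock: 15.6
eef_pos: [454.5, 39.0, 78.7]
ee_rot: [3.135, 0.177, -0.004]
force: [-4.8, 0.4, 13.6]
grip_width: 0.01
clock: 15.7
eef_pos: [454.5, 38.9, 78.7]
ee_rot: [3.135, 0.177, -0.005]
force: [-5.4, -0.7, 11.4]
grip_width: 0.005
t 15.7 p [454.5  38.9  78.7] xang 6.5 zax [-0.003 -0.001 -1.   ] F [-5.4 -0.7 11.4] g 0.4 j [-0.18 -0.01  2.04 -0.    1.11 -0.29]
225 [(np.float32(180.0), array([446.,  54.,  89.])), (np.float32(181.0), array([458.,  55.,  87.]))]
228 [(np.float32(180.0), array([446.,  52.,  89.])), (np.float32(179.0), array([458.,  54.,  90.]))]
231 [(np.float32(180.0), array([447.,  51.,  89.])), (np.float32(181.0), array([459.,  52.,  88.]))]
234 [(np.float32(181.0), array([447.,  49.,  88.])), (np.float32(181.0), array([459.,  50.,  89.]))]
237 [(np.float32(182.0), array([447.,  47.,  88.])), (np.float32(182.0), array([459.,  49.,  88.]))]
240 [(np.float32(182.0), array([447.,  46.,  88.])), (np.float32(181.0), array([459.,  48.,  89.]))]
243 [(np.float32(177.0), array([447.,  46.,  93.])), (np.float32(178.0), array([459.,  47.,  92.]))]
246 [(np.float32(173.0), array([447.,  47.,  98.])), (np.float32(173.0), array([459.,  48.,  98.]))]
249 [(np.float32(170.0), array([447.,  46., 101.])), (np.float32(168.0), array([459.,  48., 102.]))]
252 [(np.float32(165.0), array([448.,  47., 105.])), (np.float32(165.0), array([458.,  48., 106.]))]
255 [(np.float32(162.0), array([448.,  47., 109.])), (np.float32(163.0), array([458.,  48., 108.]))]
258 [(np.float32(158.0), array([448.,  47., 113.])), (np.float32(160.0), array([458.,  48., 111.]))]
261 [(np.float32(156.0), array([448.,  47., 115.])), (np.float32(156.0), array([458.,  48., 115.]))]
```

View pics/z14.png

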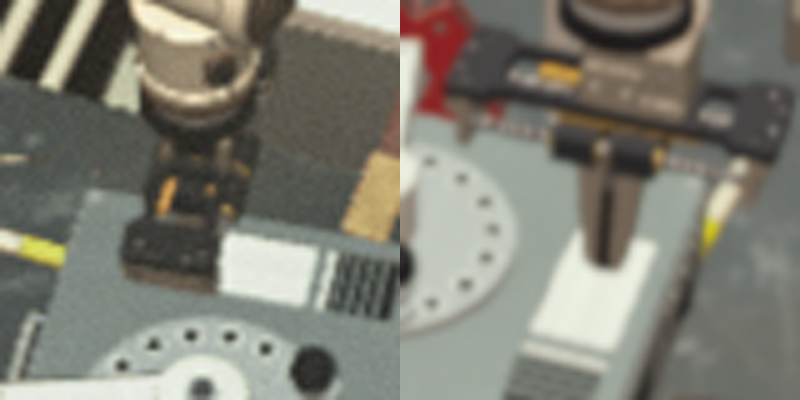

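View pics/w14.png

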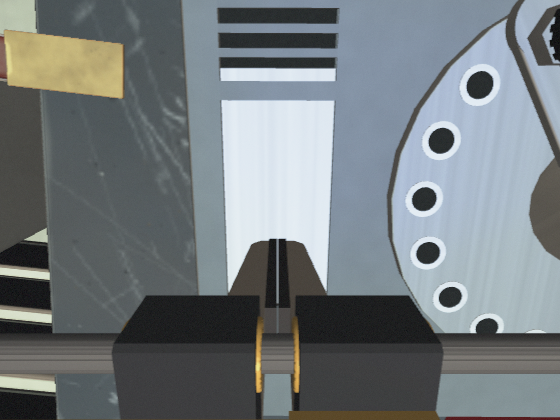

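Contact with the blade: 12 N up at the fingertip, steady. I drag towards the grille with about 1 mm of press per row.

```bash
python3 -m handwheel '[[0,[0,-0.3,0.1],[0,0,0]],[0,[0,-0.3,0.1],[0,0,0]]]'; python3 - <<'E'
from h import *
o=st()
E
```

```text
clock: 16.05
eef_pos: [455.4, 43.0, 78.7]
ee_rot: [3.131, 0.178, -0.0]
force: [-2.0, -3.3, 4.4]
grip_width: 0.004
t 16.05 p [455.4  43.   78.7] xang 6.5 zax [-0.    -0.006 -1.   ] F [-2.  -3.3  4.4] g 0.4 j [-0.17 -0.01  2.04 -0.01  1.11 -0.28]
```

```bash
python3 -m handwheel '[[0,[-0.03,0,0.18],[0,0,0]]]'; python3 -m handwheel '[[0,[0,-0.3,0.16],[0,0,0]]]';  python3 -m handwheel '[[0,[0,-0.3,0.16],[0,0,0]]]'
```

```text
clock: 16.15
eef_pos: [455.6, 43.1, 78.6]
ee_rot: [3.131, 0.178, -0.0]
force: [-7.4, 2.8, 21.9]
grip_width: 0.006
clock: 16.25
eef_pos: [455.4, 45.1, 78.7]
ee_rot: [3.129, 0.179, -0.002]
force: [-7.1, -5.1, 15.8]
grip_width: 0.006
clock: 16.35
eef_pos: [455.1, 47.1, 78.7]
ee_rot: [3.126, 0.18, -0.003]
force: [-6.4, -4.9, 13.7]
grip_width: 0.006
```

```bash
python3 -m handwheel '[[0,[0,-0.4,0.16],[0,0,0]],[0,[0,-0.4,0.16],[0,0,0]]]'; python3 -m handwheel '[[0,[0,-0.4,0.16],[0,0,0]],[0,[0,-0.4,0.16],[0,0,0]]]'; python3 - <<'E'
from h import *
o=st();snap('wrist','w15')
E
```

```text
clock: 16.55
eef_pos: [454.5, 52.9, 78.7]
ee_rot: [3.121, 0.181, -0.006]
force: [-6.7, -4.9, 15.5]
grip_width: 0.01
clock: 16.75
eef_pos: [453.8, 58.8, 78.7]
ee_rot: [3.116, 0.183, -0.008]
force: [-7.3, -5.5, 14.6]
grip_width: 0.004
t 16.75 p [453.8  58.8  78.7] xang 6.7 zax [-0.004 -0.021 -1.   ] F [-7.3 -5.5 14.6] g 0.3 j [-0.12 -0.    2.03 -0.02  1.11 -0.23]
```

View pics/w15.png

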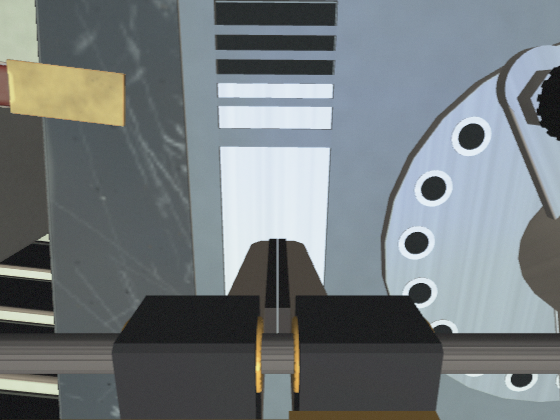

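The blade follows: two of the five slots (rows 90 and 117) are now white. Continuing.

```bash
python3 -m handwheel '[[0,[0,-0.4,0.16],[0.005,0,0]],[0,[0,-0.4,0.16],[0.006,0,0]]]'; python3 -m handwheel '[[0,[0,-0.4,0.16],[0.006,0,0]],[0,[0,-0.4,0.16],[0.006,0,0]]]'; python3 -m handwheel '[[0,[0,-0.4,0.16],[0.006,0,0]],[0,[0,-0.4,0.16],[0.006,0,0]]]'; python3 -m handwheel '[[0,[0,-0.4,0.16],[0.006,0,0]],[0,[0,-0.4,0.16],[0.006,0,0]]]'; python3 - <<'E'
from h import *
o=st();snap('wrist','w16')
E
```

```text
clock: 17.0
eef_pos: [453.1, 65.3, 78.7]
ee_rot: [3.122, 0.186, -0.011]
force: [-6.7, -5.4, 14.9]
grip_width: 0.007
clock: 17.2
eef_pos: [452.5, 71.4, 78.7]
ee_rot: [3.13, 0.189, -0.015]
force: [-6.3, -4.3, 13.8]
grip_width: 0.003
clock: 17.4
eef_pos: [451.7, 77.6, 78.7]
ee_rot: [-3.134, -0.191, 0.018]
force: [-7.1, -4.8, 14.4]
grip_width: 0.004
clock: 17.6
eef_pos: [451.0, 83.8, 78.7]
ee_rot: [-3.127, -0.192, 0.022]
force: [-6.5, -4.6, 13.9]
grip_width: 0.003
t 17.6 p [451.   83.8  78.7] xang 7.0 zax [-0.014  0.008 -1.   ] F [-6.5 -4.6 13.9] g 0.3 j [-0.09  0.01  2.02  0.01  1.13 -0.21]
```

View pics/w16.png

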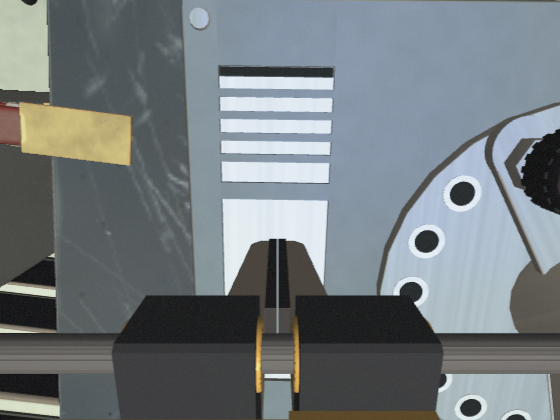

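Only the far edge of the fifth slot (row 71) is still dark. I go on to the end stop in smaller steps.

```bash
python3 -m handwheel '[[0,[0,-0.4,0.16],[0,0,0]],[0,[0,-0.4,0.16],[0,0,0]]]'; python3 -m handwheel '[[0,[0,-0.3,0.15],[0,0,0]]]'; python3 -m handwheel '[[0,[0,-0.3,0.15],[0,0,0]]]'
```

```text
clock: 17.85
eef_pos: [450.3, 90.1, 78.7]
ee_rot: [-3.131, -0.194, 0.024]
force: [-6.7, -5.0, 13.2]
grip_width: 0.006
clock: 17.95
eef_pos: [450.1, 92.2, 78.7]
ee_rot: [-3.133, -0.195, 0.024]
force: [-4.0, -8.8, 11.1]
grip_width: 0.007
clock: 18.05
eef_pos: [450.8, 93.8, 78.7]
ee_rot: [3.134, 0.196, -0.022]
force: [-2.0, -6.5, 8.3]
grip_width: 0.005
```

```bash
python3 -m handwheel '[[0,[0,-0.2,0.17],[0,0,0]]]'; python3 -m handwheel '[[0,[0,-0.2,0.17],[0,0,0]]]'; python3 - <<'E'
from h import *
o=st();snap('wrist','w17')
E
```

```text
clock: 18.15
eef_pos: [451.0, 94.1, 78.7]
ee_rot: [3.13, 0.198, -0.022]
force: [-7.6, -8.9, 16.0]
grip_width: 0.006
clock: 18.25
eef_pos: [451.0, 94.1, 78.7]
ee_rot: [3.125, 0.199, -0.023]
force: [-6.5, -8.2, 14.7]
grip_width: 0.004
t 18.25 p [451.   94.1  78.7] xang 7.3 zax [-0.014 -0.011 -1.   ] F [-6.5 -8.2 14.7] g 0.3 j [-0.05  0.02  2.01 -0.01  1.13 -0.17]
```

View pics/w17.png

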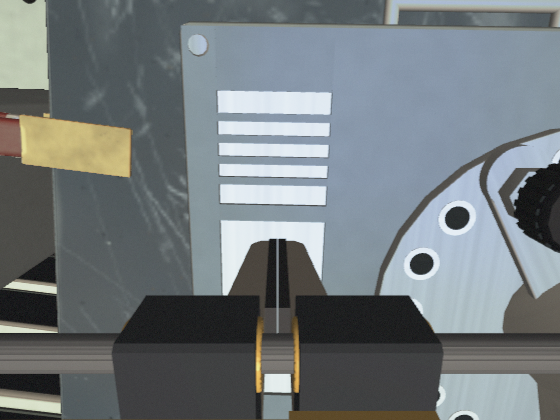

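All five slots are white. The blade no longer moves under 8.5 N of drag, so it is on the end stop. Lifting straight off.

```bash
python3 -m handwheel '[[0,[0,0,-0.5],[0,0,0]],[0,[0,0,-2.5],[0,0,0]],[0,[0,0,-4],[0,0,0]],[0,[0,0,-4],[0,0,0]],[0,[0,0,-2],[0,0,0]]]'; python3 -m handwheel '[[0,[0,3,0],[0,0,0]],[0,[0,3,0],[0,0,0]],[0,[0,3,0],[0,0,0]],[0,[0,0,0],[0,0,0]]]'; python3 - <<'E'
from h import *
from scipy.optimize import least_squares
o=st();p,d=snap('wrist','w18');np.save('w18.npy',d);snap('scene','scene18');snap('side','side18')
E
```

```text
clock: 18.8
eef_pos: [449.7, 96.6, 209.2]
ee_rot: [3.128, 0.199, -0.037]
force: [0.9, -0.1, -0.8]
grip_width: 0.006
clock: 19.2
eef_pos: [464.5, 6.3, 214.9]
ee_rot: [3.128, 0.205, -0.021]
force: [0.4, 0.5, 0.1]
grip_width: 0.0
t 19.2 p [464.5   6.3 214.9] xang 7.5 zax [-0.013 -0.007 -1.   ] F [0.4 0.5 0.1] g 0.0 j [-0.24 -0.13  1.87 -0.01  1.41 -0.37]
```

View pics/w18.png

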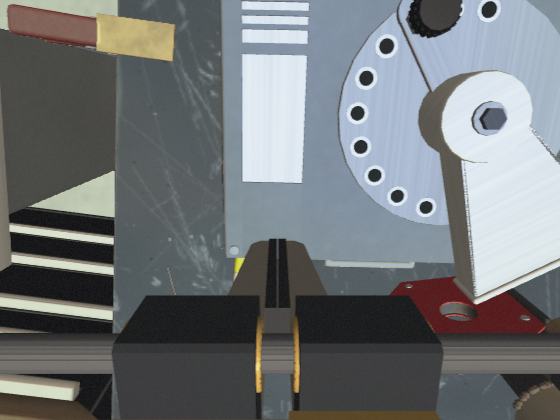

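View pics/side18.png

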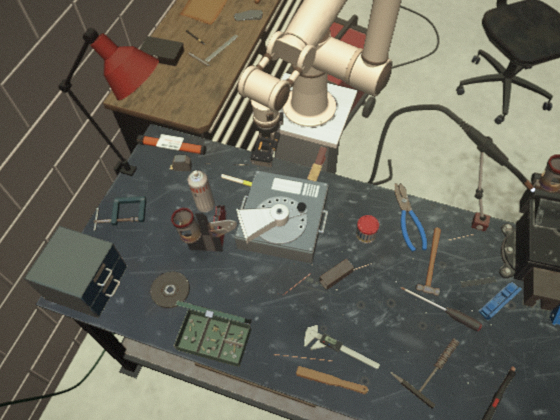

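The side view shows the nozzle mouth pointing at the bracket (210,222) and the grille white (312,190). I check the pin height against the first pictures.

```bash
python3 - <<'E'
from h import *
for n in ['scene','side']:
    p1,d1=snapshot(n);p0=cv2.imread(f'pics/{n}0.png')[:,:,::-1];d0=np.load(n+'0.npy')
    for p,d,c in ((p0,d0,(514.6,81.5)),(p1,d1,(544.6,150.2))):
        C=cloud(n,d);k=(C[...,2]>120)&(C[...,2]<165)&(p.max(-1)<75)&(np.hypot(C[...,0]-c[0],C[...,1]-c[1])<25)
        vs,us=np.where(k);h=(np.hypot(C[...,0]-589,C[...,1]-90)<20)&(C[...,2]>130)
        print(n,k.sum(),np.percentile(C[k][:,2],[25,50,75,95]).round(1),'hub',np.median(C[h][:,2]).round(1),ray_z(n,us.mean(),vs.mean(),139).round(1))
o=st();p,d=snap('wrist','w19');C=cloud('wrist',d,o)
print('knob',np.median(C[5:20,428:444].reshape(-1,3),0),'hub',np.median(C[85:100,480:500].reshape(-1,3),0))
E
```

```text
scene 49 [141.3 143.5 145.1 146.1] hub 147.4 [513.9  81.9 139. ]
scene 56 [143.  144.3 145.8 147.2] hub 147.0 [544.2 147.9 139. ]
side 48 [139.3 142.8 144.3 148.7] hub 148.0 [517.2  81.2 139. ]
side 56 [141.3 143.9 147.3 151.3] hub 147.6 [544.7 148.1 139. ]
t 19.45 p [463.8   9.6 214.5] xang 7.7 zax [-0.014 -0.006 -1.   ] F [ 0.   0.2 -0.2] g 0.1 j [-0.23 -0.13  1.87 -0.01  1.41 -0.37]
knob [540.01123837 145.94155764 144.64697899] hub [584.79011682 105.2200987  145.67656041]
```

Knob height is within about 1 mm of its home height at the start, and it would be 7 mm higher if it rested on the plate. Handing in.

```bash
python3 - <<'E'
from h import *
print(env.job_done()); st()
E
```

```text
the job is handed in; nothing more can be done
None
the job is handed in; nothing more can be done
```

I swung the nozzle to the -60° hole, let the pin drop home, then shut the bleed slide. I handed the job in at about 19.5 s. The system gives no verdict.

- **Hole choice:** the bracket's middle lies about -61.5° from the extractor's +x, so -60° is the squarest hole.
- **Nozzle:** I lifted the knob about 9 to 10 mm and swung it round the axis. It now measures 120.0° on the ring, which is the -60° hole. Its height is within about 1 mm of the home height in all three cameras (it would be 7 mm higher if the pin rested on the plate).
- **Slide:** I dragged it with the closed fingers at about 14 to 16 N, peaking near 22 N. It reached the end stop, where 8.5 N of drag no longer moved it. In the wrist picture there, before I lifted off, all five slots are white.
- **Rest of the bench:** nothing else looks moved in the last side view, and the arm was clear of everything with no force on it.

**Disagreements:**
- The wrist camera put things about 4 mm lower in y than the other two cameras. I used values between them.
- The closed fingertips touched the blade about 20 mm lower in tool position than the stated tip length predicts, so I found contact by force.
- My estimate of the swing from the arm's position read 58.4° just before release. The hole ring in the pictures gave 60°, and the pin dropped in.

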